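# Seat a granite cap's taper arbor in the turning head and rock it free

### The arm

A 7-joint arm with a two-finger parallel gripper is mounted at the origin on the work surface; the furniture and walls round the work are solid. World frame = base frame: x ahead of the robot, y to its left, z up, the work surface at z = 0. Lengths are in m, angles in rad, forces in N, time in s.
With the tool pointing down it reaches from about 0.35 to 0.9 m from the base axis. Payload 8.1 kg.
Tool frame: the origin (TCP) lies on the centre line of the jaws, within the pads' length; the fingertips stand 14 mm ahead of it and the grasp point (between the pads) lies 5 mm behind it; z points along the fingers, y is the direction in which the jaws open and shut (so a half turn about z gives the same grasp; the last joint's range is limited). The gripper opens to 92 mm and grips with 3 to 60 N. Pads are 19 mm wide; open, the fingers measure 130 mm over their backs; the gripper's body (75 mm by 190 mm) begins 47 mm behind the grasp point.
Start: joints at [-1.352, 0.434, 0.025, 1.573, -0.012, 1.134, -0.075], TCP at [0.198, 0.593, 0.21] pointing down, gripper open.
Joint ranges: [-2.62, 2.62], [-0.44, 2.09], [-1.27, 1.32], [0.08, 2.57], [-1.32, 4.46], [0.12, 2], [-2.74, 2.74]. Speed limits (rad/s): [2.22, 2.22, 3.01, 3.01, 3.14, 3.14, 3.14].

### API

Orientations are given as a rotation vector (axis times angle).
In Python, from cell import arm, optics gives the robot as it stands.
- The arm moves only by the shell command python3 -m creep 'ROWS' [FORCE]. ROWS is JSON, a list of rows, each an object with "translation": the shift along the tool's x, y, z in m, a list of three; "rot": the turn, a rotation vector about the tool's x, y, z in degrees, a list of three; "jaw": the finger opening in m, from 0 to 0.0918. In form: [{"translation": [x, y, z], "rot": [wx, wy, wz], "jaw": jaw}, ...]. A call has 1 to 12 rows; each row shifts and turns the commanded pose from where the row before left it, along the tool's axes as they then stand; what a row does not reach is not made up. A row lasts 1/12 s, in which the tool goes at most 41.7 mm and 7.16 degrees, less where a joint would pass 70% of its speed; a pose out of reach is approached as far as the arm can. A call is refused whole if a number of a shift passes 0.0417 or a number of a turn 7.16, either way. A call with a gripper value outside its range is refused whole. The fingers move at their own pace and stop on an object; FORCE is the grip in N (left out, the last holds). Time passes only in rows, so rows that do not move let the fingers close. It gives the time, the measured TCP pose, the force and the opening at its end, in the units of the state.
- arm.observe(): the state, without advancing time (a new reading comes with each control period).
- optics.get_image(name): name is "scene" or "top"; returns the picture (480x640x3 uint8, red, green, blue); there is no depth.
- optics.camera_info(name): a dict with "fx", "fy", "cx", "cy" (pixels), "k1" (the pictures are not rectified: a ray, as slopes to the right and down, at radius r is drawn at 1 + k1 r^2 times it, then the intrinsics apply), "R" (3x3) and "t" (3): a world point X has camera coordinates R X + t. Camera axes: x right, y down, z forward; pixel columns grow to the right and rows downward; lengths in m; the calibration is good to about 2 mm. A picture is of the moment at which its call begins. camera_info takes no time and is no camera call.
- arm.sign_off(): hands the job in, once; it reports no verdict.
Trained networks look in the newest picture that a camera, given by its name, has taken for a name from the list of things; names that differ only in an ending like _2 or _b are one class to them, and where a whole thing is asked for, a point or a joint stands for the part that bears it (a point fixed in the world has none). Each returns a list of dicts, best first, with "score" (0 to 1); they miss things now and then, are a little off and sometimes report something else, mostly with a low value. They report only what shows in the picture. A call takes as long as a camera call.
- optics.boxes_of(camera, thing): "location" ([column, row] in pixels, amid what is visible of it).
- optics.pinpoint(camera, thing): "location" ([column, row] in pixels: a listed point, or the origin of a listed thing).
The state is a dict: "clock": time; "joints": joint angles; "dq": joint speeds; "joint_efforts": joint torques, N m; "position": TCP position; "ee_rot": TCP orientation; "force": force on the tool from outside, world axes, zero at the start; "ft_torque": the same for the moment, N m; "width": opening from 0.0 (shut) to 1.0 (fully open).
Only numpy, scipy, OpenCV 4.12 (cv2) and the standard library are available. Lean on these libraries where they do the work, as an engineer would, in place of code of your own. Each camera call takes 0.05 s, during which the arm holds its last target.

### The job

Load the solid granite cap into the turning head so that it can be rubbed down: lift it with its arbor out of the rack, lower the arbor's taper into the head's cup and, pressing only lightly, turn it until its cross dog drops into the hidden slots and the arbor sits fully home. Then check that it runs free: with the arbor home, rock cap and spindle together at least 30 degrees away from the pointer, to whichever side you like, bring the white mark back to the pointer, and let go. Never press or drop the arbor hard on the head, whose bearings are delicate (a light push of a few newtons is plenty, 40 N would dent them), and leave the hollow cap in the rack and the wax block where it lies.

Things in the scene. Friction and masses are not known exactly. Their poses are not given: they have to be found in the camera images.
- cap_arbor_mid (a point): Centre of the solid granite cap, a plain speckled cylinder 62 mm across, 47 mm high, cemented on a steel arbor (0.45 to 0.7 kg in all); take it round the cap. z points up along the arbor. The arbor's flange (58 mm across, 9 mm thick) is under the cap, its underside 32.5 mm below this point. At the start the arbor hangs at any yaw in one of the rack's two holes, flange on the rack.
- dog_foot (a point): Bottom end of the arbor, 69.5 mm below the cap's centre, 37 mm below the flange underside. The flange carries a taper (44 mm across at the flange, 29 mm at its small end 28 mm below), and that a 9 mm high cross dog: two crossed blades 27 mm long, 7 mm thick, chamfered 0.3 mm at the foot, along this point's x and y axes.
- bowl_arbor_mid (a point): Centre of the other cap, a granite ring hollow at the top, 62 mm across and 31 mm high, on an arbor of the same make; it hangs in the rack's other hole and stays there.
- arbor_rack: Wooden arbor rack, 180 x 88 mm and 46 mm high, fixed to the desk. Origin at the centre of its underside; its two holes, 47 mm across and right through, lie 45 mm to either side along its x axis. A flange resting on it has its underside at z = 0.046.
- turning_head: Turning head: a round cast foot 148 mm across bolted to the desk, with a hand-turned upright steel spindle 68 mm across. Origin at the centre of the foot's underside. A brass pointer stands on its -x side (41 mm from the axis, its top 15 mm below the nose face).
- cup_mouth (a point): Centre of the spindle's nose face, 98 mm above the desk, on the spindle's upright axis, where the cup opens; it turns with the spindle, the white mark on the rim is on its -x side. The cup is a taper, 44.8 mm across at the face, 29.5 mm at 28.5 mm depth. Fully home, the flange lies on the nose face: cap centre 32.5 mm above this point. Side play is 0.5 mm when home, 2 mm when 6.5 mm up. No springs.
- driver_top (a point): Flat top of the steel driver, 30.5 mm down in the cup, with two crossed slots 8.4 mm wide, 9.5 mm deep. It turns with the spindle, but at which angle its slots stand to the white mark differs every time and is not given by this point. A match is never over 45 degrees away; within about 5 degrees of it, and centred to about 1 mm, the dog drops. Until then the arbor stands on it, 6.5 mm higher than home.
- spindle (a joint): Turn of the spindle, rad, anticlockwise from above positive, 0 when the white mark is at the pointer, range -1.6 to 1.6; it starts within 0.08 of 0. A drag of about 0.12 N m keeps it where it is left, also while the dog only rubs on the driver under a light push; once the dog has dropped in, the spindle turns with the arbor (about 3 degrees of play each way).
- wax_block: Block of pale wax, 30 x 44 x 26 mm, to be left alone. Origin at the centre of its underside.

How it is judged:
By the outcome, as a careful person would: the job done as asked, in the order asked, and still so for the second after the job is handed in, with the robot touching nothing.
It also fails if it takes over 72 s, if anything falls off the work surface, if the arm or the gripper's body presses on something with over 40 N, if the wrist force passes 120 N, or if a joint passes its speed limit or range.

## Working session

There is one attempt and no reset: what is moved stays moved. The work goes in short steps, Python scripts to look and compute and a shell command to move; the robot and the scene stay as the last step left them, time stands still between calls to the robot, and variables do not carry over. Pictures are saved under pics/ and viewed, and the job is handed in when it is done.

```bash
ls; mkdir -p pics; cat > h.py <<'E'
import numpy as np,cv2
from cell import arm,optics
from scipy.spatial.transform import Rotation as Ro
def ray(cam,px):
    c=optics.camera_info(cam);d=np.array([(px[0]-c['cx'])/c['fx'],(px[1]-c['cy'])/c['fy']]);u=d.copy()
    for _ in range(20): u=d/(1+c['k1']*(u@u))
    R=np.array(c['R']);t=np.array(c['t']);o=-R.T@t;v=R.T@np.array([u[0],u[1],1]);return o,v/np.linalg.norm(v)
def atz(cam,px,z):
    o,v=ray(cam,px);return o+v*(z-o[2])/v[2]
def proj(cam,X):
    c=optics.camera_info(cam);p=np.array(c['R'])@np.array(X)+np.array(c['t']);u=p[:2]/p[2];u=u*(1+c['k1']*(u@u))
    return np.array([u[0]*c['fx']+c['cx'],u[1]*c['fy']+c['cy']])
def shot(cam,name):
    im=optics.get_image(cam);cv2.imwrite('pics/%s.png'%name,im[:,:,::-1]);return im
def st():
    s=arm.observe();print('t%.2f'%s['clock'],'p',np.round(s['position'],4),'R',np.round(s['ee_rot'],3),'F',np.round(s['force'],1),'M',np.round(s['ft_torque'],2),'w',round(s['width'],3),'q',np.round(s['joints'],3));return s
E
python3 - <<'E'
from h import *
for c in('scene','top'): shot(c,c+'0'); i=optics.camera_info(c); print(c,np.round(-np.array(i['R']).T@i['t'],3),i['fx'],i['k1'])
for c in('scene','top'):
  for n,z in(('cap_arbor_mid',.0785),('bowl_arbor_mid',.0705),('arbor_rack',0),('turning_head',0),('cup_mouth',.098),('driver_top',.0675),('wax_block',0)):
    for r in optics.pinpoint(c,n)[:2]: print(c,n,np.round(r['location'],1),round(r['score'],2),np.round(atz(c,r['location'],z),4))
st()
E
```

```text
pics
scene [ 0.092 -0.534  0.664] 532.2156111326236 -0.089454699199263
top [ 0.343 -0.065  0.917] 604.8054569139567 0.05364177231243399
scene cap_arbor_mid [378.6 295.4] 0.96 [ 0.5097 -0.1966  0.0785]
scene bowl_arbor_mid [332.6 328.7] 0.59 [ 0.4211 -0.1928  0.0705]
scene bowl_arbor_mid [268.6 208.8] 0.34 [0.5186 0.0821 0.0705]
scene arbor_rack [359.9 345. ] 0.82 [ 0.4701 -0.2034  0.    ]
scene turning_head [271.2 247.5] 0.63 [0.5034 0.0614 0.    ]
scene cup_mouth [269.7 209.2] 0.82 [0.4996 0.0515 0.098 ]
scene driver_top [273.1 219. ] 0.86 [0.5092 0.0572 0.0675]
scene wax_block [338.5 257.5] 0.96 [ 0.5781 -0.0398  0.    ]
top cap_arbor_mid [380.1 231.7] 0.69 [ 0.5165 -0.1879  0.0785]
top bowl_arbor_mid [379.  295.9] 0.79 [ 0.4262 -0.1878  0.0705]
top arbor_rack [372.4 272.7] 0.77 [ 0.4683 -0.1878  0.    ]
top turning_head [208.7 245.6] 0.83 [0.5021 0.064  0.    ]
top cup_mouth [204.4 234.2] 0.78 [0.5008 0.057  0.098 ]
top driver_top [205.8 237.3] 0.7 [0.5023 0.0593 0.0675]
top wax_block [279.5 205. ] 0.67 [ 0.5699 -0.0418  0.    ]
top wax_block [373.  273.3] 0.54 [ 0.4674 -0.1887  0.    ]
t0.80 p [0.1977 0.5929 0.2102] R [ 0.503  3.101 -0.   ] F [0.3 0.1 0.6] M [-0.04 -0.03  0.02] w 1.004 q [-1.352  0.435  0.025  1.573 -0.012  1.134 -0.075]
```

View pictures.

View pics/scene0.png

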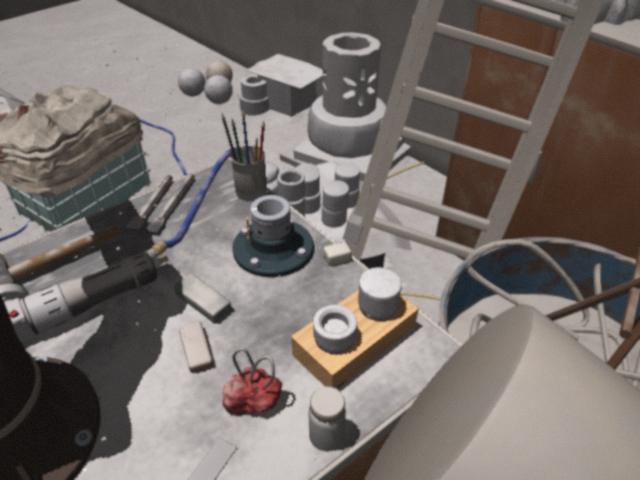

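View pics/top0.png

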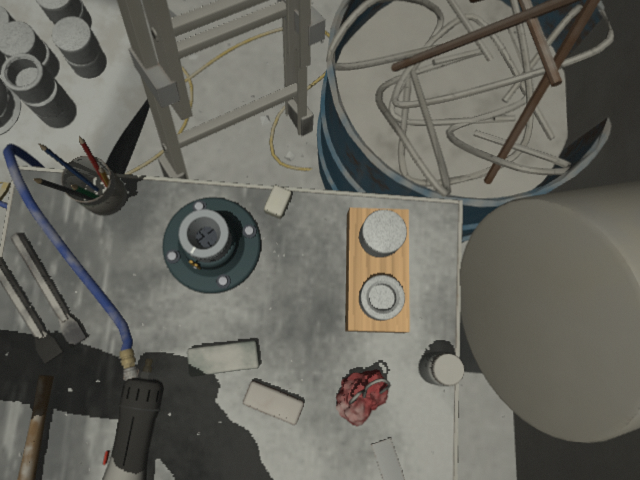

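```bash
python3 - <<'E'
from h import *
a=cv2.imread('pics/scene0.png');b=cv2.imread('pics/top0.png')
x=cv2.resize(a[180:480,240:640],(800,600),interpolation=cv2.INTER_CUBIC);cv2.imwrite('pics/sc_c.png',x)
x=cv2.resize(b[180:330,150:350],(800,600),interpolation=cv2.INTER_CUBIC);cv2.imwrite('pics/top_c.png',x)
# epipolar: project points on top drum left edge ray at various heights to scene
for px in((461,290),(466,240),(490,400),(560,198)):
  for z in(-.3,-.1,0,.1,.2,.3,.4):
    X=atz('top',px,z);print(px,z,np.round(X,3),np.round(proj('scene',X)))
E
```

```text
(461, 290) -0.3 [ 0.48  -0.407 -0.3  ] [436. 515.]
(461, 290) -0.1 [ 0.458 -0.351 -0.1  ] [419. 448.]
(461, 290) 0 [ 0.446 -0.323  0.   ] [408. 406.]
(461, 290) 0.1 [ 0.435 -0.295  0.1  ] [395. 356.]
(461, 290) 0.2 [ 0.424 -0.267  0.2  ] [379. 295.]
(461, 290) 0.3 [ 0.412 -0.239  0.3  ] [360. 222.]
(461, 290) 0.4 [ 0.401 -0.211  0.4  ] [337. 133.]
(466, 240) -0.3 [ 0.583 -0.42  -0.3  ] [477. 482.]
(466, 240) -0.1 [ 0.544 -0.362 -0.1  ] [460. 418.]
(466, 240) 0 [ 0.524 -0.333  0.   ] [448. 378.]
(466, 240) 0.1 [ 0.504 -0.303  0.1  ] [435. 331.]
(466, 240) 0.2 [ 0.485 -0.274  0.2  ] [418. 274.]
(466, 240) 0.3 [ 0.465 -0.245  0.3  ] [398. 205.]
(466, 240) 0.4 [ 0.445 -0.216  0.4  ] [372. 121.]
(490, 400) -0.3 [ 0.268 -0.458 -0.3  ] [371. 632.]
(490, 400) -0.1 [ 0.28  -0.394 -0.1  ] [354. 553.]
(490, 400) 0 [ 0.286 -0.361  0.   ] [343. 503.]
(490, 400) 0.1 [ 0.292 -0.329  0.1  ] [331. 443.]
(490, 400) 0.2 [ 0.299 -0.297  0.2  ] [316. 371.]
(490, 400) 0.3 [ 0.305 -0.264  0.3  ] [298. 284.]
(490, 400) 0.4 [ 0.311 -0.232  0.4  ] [276. 179.]
(560, 198) -0.3 [ 0.679 -0.617 -0.3  ] [598. 523.]
(560, 198) -0.1 [ 0.624 -0.527 -0.1  ] [577. 457.]
(560, 198) 0 [ 0.596 -0.481  0.   ] [563. 415.]
(560, 198) 0.1 [ 0.569 -0.436  0.1  ] [546. 365.]
(560, 198) 0.2 [ 0.541 -0.391  0.2  ] [525. 304.]
(560, 198) 0.3 [ 0.513 -0.345  0.3  ] [499. 230.]
(560, 198) 0.4 [ 0.486 -0.3    0.4  ] [465. 140.]
```

View pics/sc_c.png

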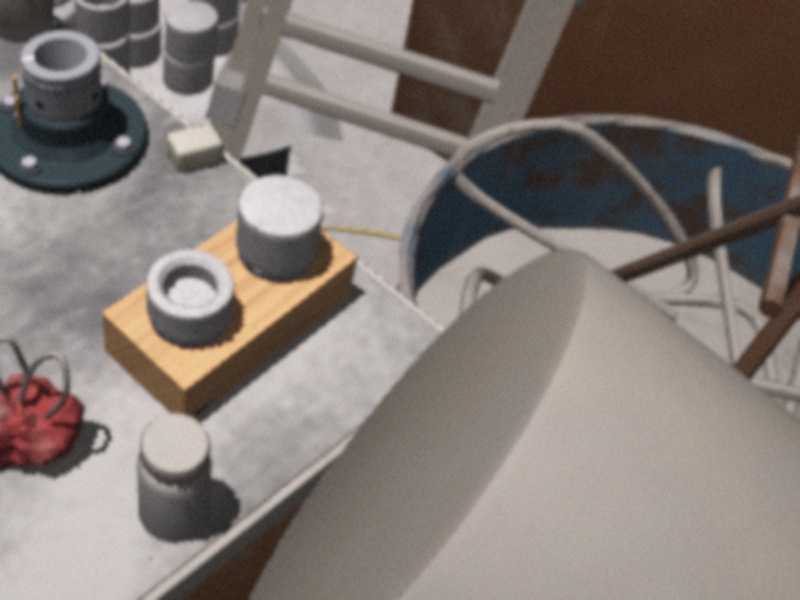

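View pics/top_c.png

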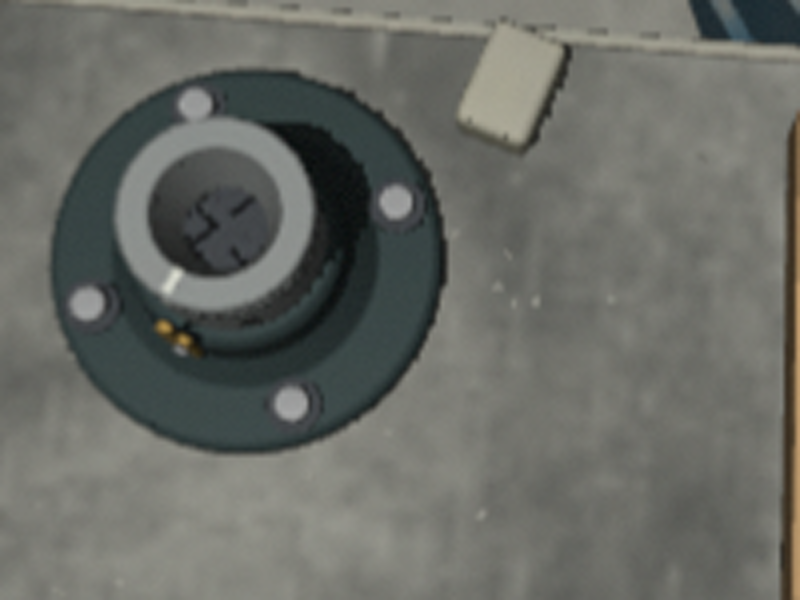

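```bash
python3 - <<'E'
from h import *
def tri(a,b):
    o1,v1=ray('top',a);o2,v2=ray('scene',b)
    A=np.array([v1,-v2]).T;s=np.linalg.lstsq(A,o2-o1,rcond=None)[0];p,q=o1+s[0]*v1,o2+s[1]*v2
    return np.round((p+q)/2,3),round(np.linalg.norm(p-q),4)
for px in((180,172),(150,75),(135,5)):
  for z in(-.3,0,.2,.4): X=atz('top',px,z);print(px,z,np.round(X,3),np.round(proj('scene',X)))
print(tri((279.5,205),(338.5,257.5)),'wax')
print(tri((380,231.7),(378.6,295.4)),'cap')
print(tri((204.4,234.2),(269.7,209.2)),'cup')
print(tri((205.8,237.3),(273,219)),'drv')
print(tri((379,295.9),(332.6,328.7)),'bowl')
# sharper: ellipse of cap top & nose ring in the top image
im=cv2.imread('pics/top0.png')
x=cv2.resize(im[190:350,335:425],(675,1200)[:2],interpolation=cv2.INTER_CUBIC)[:600]
y=cv2.resize(im[200:270,170:250],(800,700),interpolation=cv2.INTER_CUBIC)[:600]
cv2.imwrite('pics/cap_z.png',x);cv2.imwrite('pics/cup_z.png',y)
E
```

```text
(180, 172) -0.3 [ 0.707  0.175 -0.3  ] [315. 276.]
(180, 172) 0 [0.618 0.115 0.   ] [300. 208.]
(180, 172) 0.2 [0.558 0.076 0.2  ] [285. 140.]
(180, 172) 0.4 [0.498 0.037 0.4  ] [262.  37.]
(150, 75) -0.3 [ 0.919  0.252 -0.3  ] [353. 225.]
(150, 75) 0 [0.777 0.174 0.   ] [338. 166.]
(150, 75) 0.2 [0.683 0.122 0.2  ] [323. 106.]
(150, 75) 0.4 [0.588 0.069 0.4  ] [299.  15.]
(135, 5) -0.3 [ 1.08   0.295 -0.3  ] [382. 195.]
(135, 5) 0 [0.898 0.206 0.   ] [366. 141.]
(135, 5) 0.2 [0.777 0.147 0.2  ] [350.  86.]
(135, 5) 0.4 [0.656 0.088 0.4  ] [325.   2.]
(array([ 0.571, -0.044,  0.006]), np.float64(0.0055)) wax
(array([ 0.519, -0.189,  0.066]), np.float64(0.0004)) cap
(array([0.503, 0.057, 0.093]), np.float64(0.0018)) cup
(array([0.505, 0.057, 0.069]), np.float64(0.0069)) drv
(array([ 0.426, -0.189,  0.062]), np.float64(0.0017)) bowl
```

View pics/cap_z.png

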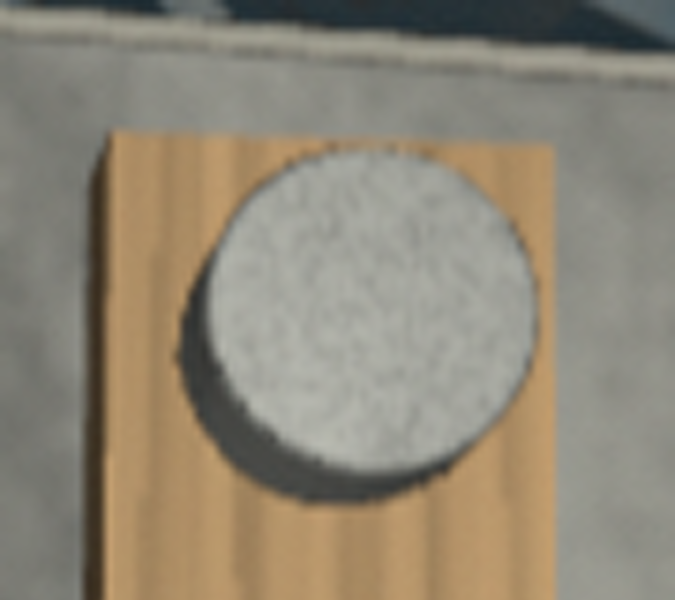

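View pics/cup_z.png

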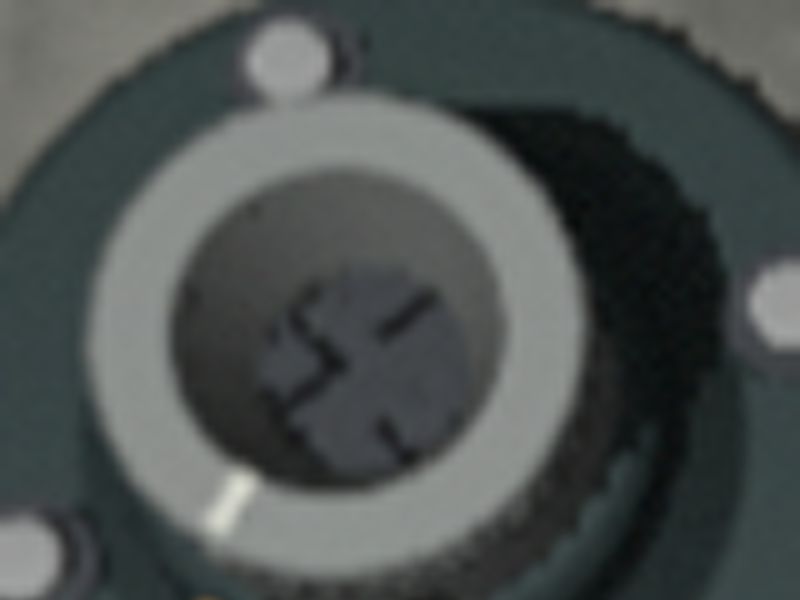

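```bash
python3 - <<'E'
from h import *
print('cap',atz('top',(384.2,230.8),.102),'cup',atz('top',(203.2,233.2),.098), 'scene cap top', atz('scene',(380,284),.102))
s=st();R=Ro.from_rotvec(s['ee_rot']).as_matrix();print(R.round(3))
T=np.array([.514,-.189,.21]);print(R.T@(T-s['position']))
E
```

```text
cap [ 0.51309606 -0.19008159  0.102     ] cup [0.50214114 0.05874936 0.098     ] scene cap top [ 0.51056335 -0.19605045  0.102     ]
t0.80 p [0.1977 0.5929 0.2102] R [ 0.503  3.101 -0.   ] F [0.3 0.1 0.6] M [-0.04 -0.03  0.02] w 1.004 q [-1.352  0.435  0.025  1.573 -0.012  1.134 -0.075]
[[-0.949  0.316  0.   ]
 [ 0.316  0.949 -0.   ]
 [-0.    -0.    -1.   ]]
[-5.47404817e-01 -6.41656669e-01  2.54185359e-04]
```

```bash
python3 -m creep '[{"translation":[-0.0228,-0.0267,0],"rot":[0,0,0],"jaw":0.085},{"translation":[-0.0228,-0.0267,0],"rot":[0,0,0],"jaw":0.085},{"translation":[-0.0228,-0.0267,0],"rot":[0,0,0],"jaw":0.085},{"translation":[-0.0228,-0.0267,0],"rot":[0,0,0],"jaw":0.085},{"translation":[-0.0228,-0.0267,0],"rot":[0,0,0],"jaw":0.085},{"translation":[-0.0228,-0.0267,0],"rot":[0,0,0],"jaw":0.085},{"translation":[-0.0228,-0.0267,0],"rot":[0,0,0],"jaw":0.085},{"translation":[-0.0228,-0.0267,0],"rot":[0,0,0],"jaw":0.085},{"translation":[-0.0228,-0.0267,0],"rot":[0,0,0],"jaw":0.085},{"translation":[-0.0228,-0.0267,0],"rot":[0,0,0],"jaw":0.085},{"translation":[-0.0228,-0.0267,0],"rot":[0,0,0],"jaw":0.085},{"translation":[-0.0228,-0.0267,0],"rot":[0,0,0],"jaw":0.085}]' 20; python3 -c "
from h import *
st()"
```

```text
clock: 1.8
position: [0.3563, 0.2009, 0.2105]
ee_rot: [0.503, 3.101, 0.001]
force: [0.3, 0.6, 1.3]
width: 0.923
t1.80 p [0.3563 0.2009 0.2105] R [5.030e-01 3.101e+00 1.000e-03] F [0.3 0.6 1.3] M [-0.03 -0.07 -0.02] w 0.923 q [-0.849  0.07   0.22   2.073 -0.018  0.999  0.63 ]
```

```bash
python3 -m creep '[{"translation":[-0.0228,-0.0267,0],"rot":[0,0,0],"jaw":0.085},{"translation":[-0.0228,-0.0267,0],"rot":[0,0,0],"jaw":0.085},{"translation":[-0.0228,-0.0267,0],"rot":[0,0,0],"jaw":0.085},{"translation":[-0.0228,-0.0267,0],"rot":[0,0,0],"jaw":0.085},{"translation":[-0.0228,-0.0267,0],"rot":[0,0,0],"jaw":0.085},{"translation":[-0.0228,-0.0267,0],"rot":[0,0,0],"jaw":0.085},{"translation":[-0.0228,-0.0267,0],"rot":[0,0,0],"jaw":0.085},{"translation":[-0.0228,-0.0267,0],"rot":[0,0,0],"jaw":0.085},{"translation":[-0.0228,-0.0267,0],"rot":[0,0,0],"jaw":0.085},{"translation":[-0.0228,-0.0267,0],"rot":[0,0,0],"jaw":0.085},{"translation":[-0.0228,-0.0267,0],"rot":[0,0,0],"jaw":0.085},{"translation":[-0.0228,-0.0267,0],"rot":[0,0,0],"jaw":0.085}]' 20
python3 -m creep '[{"translation":[0,0,0],"rot":[0,0,7],"jaw":0.085},{"translation":[0,0,0],"rot":[0,0,7],"jaw":0.085},{"translation":[0,0,0],"rot":[0,0,7],"jaw":0.085},{"translation":[0,0,0],"rot":[0,0,7],"jaw":0.085},{"translation":[0,0,0],"rot":[0,0,7],"jaw":0.085},{"translation":[0,0,0],"rot":[0,0,7],"jaw":0.085},{"translation":[0,0,0],"rot":[0,0,7],"jaw":0.085},{"translation":[0,0,0],"rot":[0,0,7],"jaw":0.085},{"translation":[0,0,0],"rot":[0,0,7],"jaw":0.085},{"translation":[0,0,0],"rot":[0,0,7],"jaw":0.085},{"translation":[0,0,0],"rot":[0,0,7],"jaw":0.085},{"translation":[0,0,0],"rot":[0,0,7],"jaw":0.085}]'
python3 -c "
from h import *
st()"
```

```text
clock: 2.8
position: [0.5146, -0.1896, 0.2104]
ee_rot: [0.502, 3.101, 0.0]
force: [0.7, 0.4, 0.8]
width: 0.932
clock: 3.8
position: [0.5142, -0.1879, 0.2104]
ee_rot: [2.455, 1.961, 0.001]
force: [0.9, 0.5, -0.1]
width: 0.926
t3.80 p [ 0.5142 -0.1879  0.2104] R [2.455e+00 1.961e+00 1.000e-03] F [ 0.9  0.5 -0.1] M [-0.14  0.01 -0.07] w 0.926 q [-0.415  0.405  0.93   1.814 -0.362  1.104  0.42 ]
```

```bash
python3 -m creep '[{"translation":[0,0,0],"rot":[0,0,7],"jaw":0.085},{"translation":[0,0,0],"rot":[0,0,7],"jaw":0.085},{"translation":[0,0,0],"rot":[0,0,7],"jaw":0.085},{"translation":[0,0,0],"rot":[0,0,7],"jaw":0.085},{"translation":[0,0,0],"rot":[0,0,4],"jaw":0.085},{"translation":[0,0,0.03],"rot":[0,0,0],"jaw":0.085},{"translation":[0,0,0.02],"rot":[0,0,0],"jaw":0.085},{"translation":[0,0,0.01],"rot":[0,0,0],"jaw":0.085},{"translation":[0,0,0],"rot":[0,0,0],"jaw":0.085}]'
python3 - <<'E'
from h import *
s=st();shot('top','t1');shot('scene','s1')
R=Ro.from_rotvec(s['ee_rot']).as_matrix();print(R.round(3));print(R.T@(np.array([.5131,-.1898,.075])-s['position']))
E
```

```text
clock: 4.55
position: [0.513, -0.1873, 0.1485]
ee_rot: [-2.895, -1.216, 0.004]
force: [-0.0, -0.0, -0.1]
width: 0.925
t4.55 p [ 0.513  -0.1873  0.1485] R [-2.895 -1.216  0.004] F [-0.  -0.  -0.1] M [-0.1   0.17  0.01] w 0.925 q [-0.444  0.53   1.02   1.895 -0.529  1.02   0.03 ]
[[ 0.7    0.714 -0.003]
 [ 0.714 -0.7    0.001]
 [-0.002 -0.003 -1.   ]]
[-0.00156362  0.00205723  0.07346526]
```

View pics/t1.png

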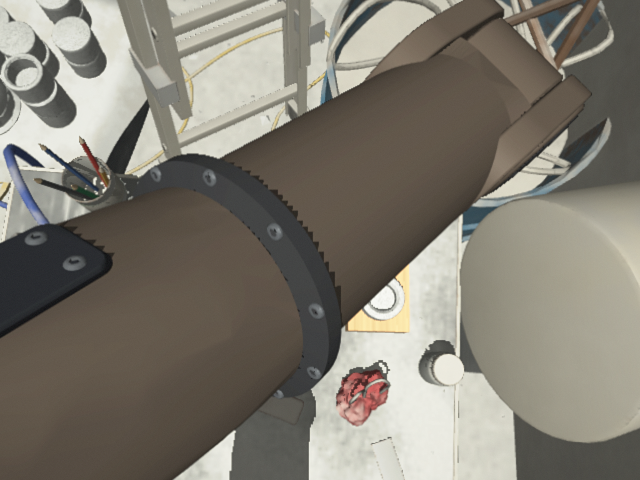

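View pics/s1.png

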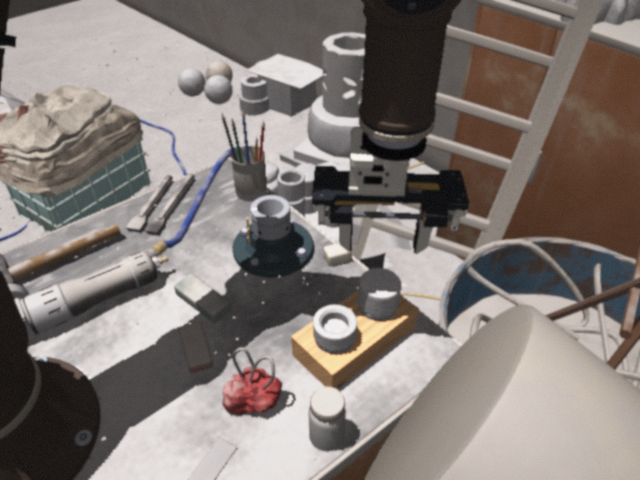

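```bash
python3 -m creep '[{"translation":[-0.0015,0.002,0.015],"rot":[0,0,0],"jaw":0.085},{"translation":[0,0,0.015],"rot":[0,0,0],"jaw":0.085},{"translation":[0,0,0.012],"rot":[0,0,0],"jaw":0.085},{"translation":[0,0,0.01],"rot":[0,0,0],"jaw":0.085},{"translation":[0,0,0.01],"rot":[0,0,0],"jaw":0.085},{"translation":[0,0,0.01],"rot":[0,0,0],"jaw":0.085},{"translation":[0,0,0],"rot":[0,0,0],"jaw":0.085}]'
python3 - <<'E'
from h import *
s=st();shot('scene','s2')
p=s['position'];print([proj('scene',p+k*np.array([-.7,.7,0])*.0425+[0,0,-.014]) for k in(-1,0,1)])
E
```

```text
clock: 5.23
position: [0.5137, -0.19, 0.0767]
ee_rot: [-2.895, -1.216, 0.002]
force: [-0.4, -0.3, -0.3]
width: 0.927
t5.23 p [ 0.5137 -0.19    0.0767] R [-2.895e+00 -1.216e+00  2.000e-03] F [-0.4 -0.3 -0.3] M [-0.11  0.18 -0.  ] w 0.927 q [-0.366  0.617  0.922  1.961 -0.637  0.886  0.119]
[array([404.41710066, 299.99205668]), array([376.47681412, 298.75236405]), array([348.58553252, 297.48621518])]
```

```bash
python3 -c "
import cv2
a=cv2.imread('pics/s2.png');cv2.imwrite('pics/s2c.png',cv2.resize(a[180:360,260:500],(800,600),interpolation=2))"
```

```text
(no output)
```

View pics/s2c.png

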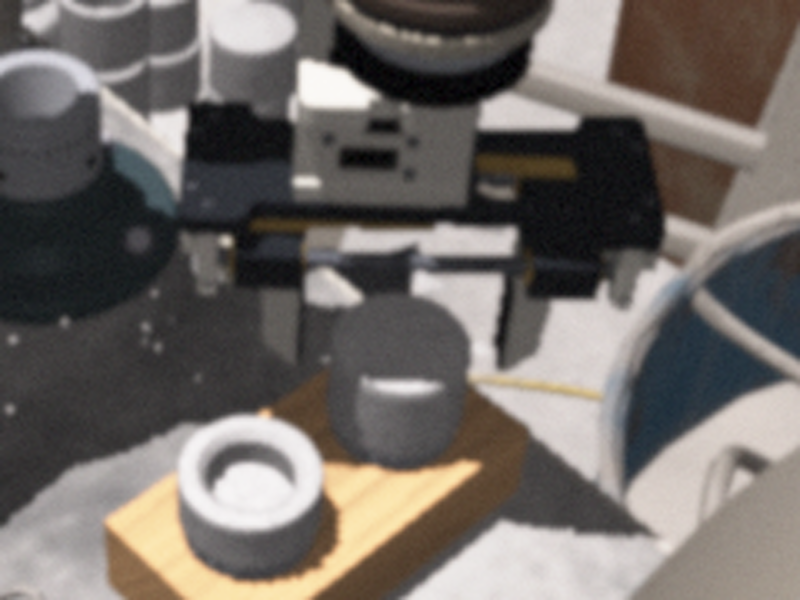

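```bash
python3 - <<'E'
from h import *
print('captop',proj('scene',[.513,-.19,.102]),'flange',proj('scene',[.513,-.19,.055]))
print('nose',proj('scene',[.5021,.0587,.098]))
# rack top corners from top image: (348,208),(409,208.5),(409.5,331.5),(346,331)
for px in((349,207),(409,209),(409,332),(347,330)):
    X=atz('top',px,.046);print(X.round(4),proj('scene',X).round(1))
E
python3 -c "
import cv2
a=cv2.imread('pics/scene0.png');cv2.imwrite('pics/s0c.png',cv2.resize(a[230:410,270:450],(600,600),interpolation=2))"
```

```text
captop [378.14692092 280.92740619] flange [375.73887923 302.35639152]
nose [268.28823838 206.61920152]
[ 0.5591 -0.1462  0.046 ] [375.6 276.5]
[ 0.5591 -0.2354  0.046 ] [417.7 307.9]
[ 0.3786 -0.2344  0.046 ] [330.  374.3]
[ 0.3787 -0.1459  0.046 ] [288.9 335.4]
```

View pics/s0c.png

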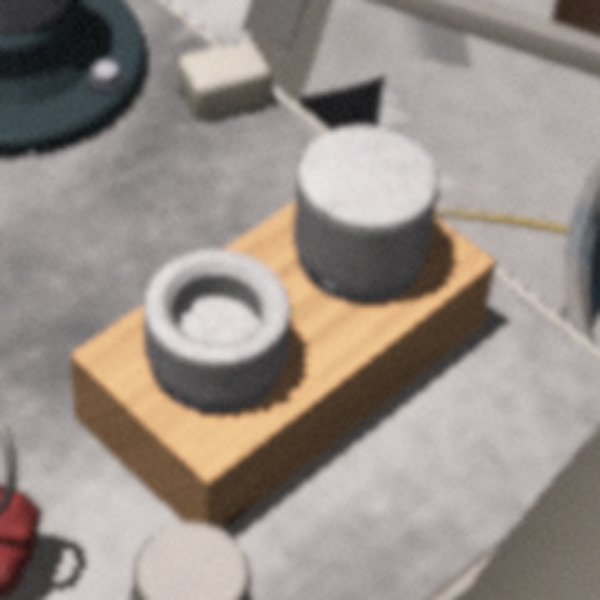

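```bash
python3 - <<'E'
from h import *
a=cv2.imread('pics/s1.png');a=cv2.resize(a[140:290,290:490],(800,600),interpolation=2)
b=cv2.imread('pics/s2.png');b=cv2.resize(b[210:330,320:480],(800,600),interpolation=2)
def dr(im,p,zs,o,s):
  for z in zs:
    for k in(-1,1):
      for w in(-.0095,.0095):
        for d in(.0425,.0615):
          q=(proj('scene',np.array(p)+k*d*np.array([-.714,.7,0])+w*np.array([.7,.714,0])+[0,0,z])+[2,2]-o)*s
          cv2.circle(im,tuple(int(v) for v in q),3,(0,0,255) if z<0 else (0,255,0),-1)
dr(a,[.513,-.1873,.1485],(-.014,.0),np.array([290,140]),4)
dr(b,[.5137,-.19,.0767],(-.014,.0),np.array([320,210]),5)
cv2.imwrite('pics/a.png',a);cv2.imwrite('pics/b.png',b)
E
```

```text
(no output)
```

View pics/a.png

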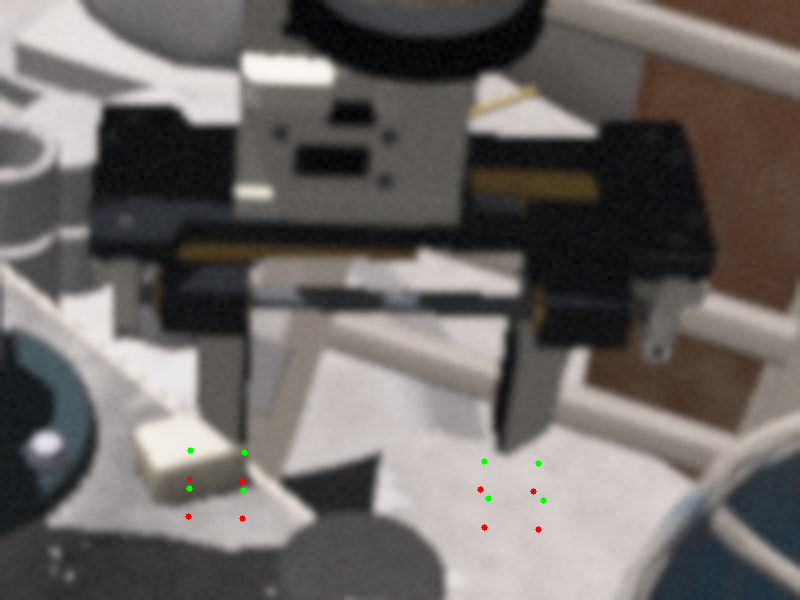

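View pics/b.png

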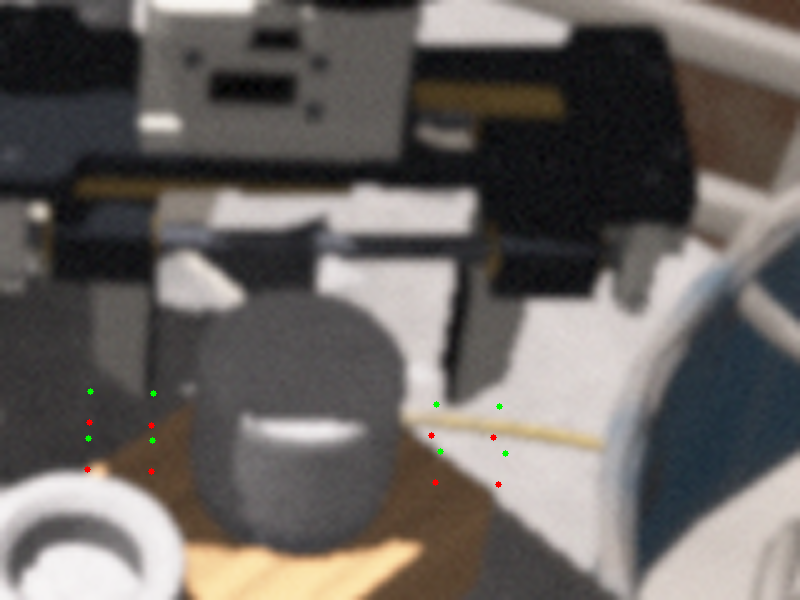

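```bash
python3 -m creep '[{"translation":[0,0,0.005],"rot":[0,0,0],"jaw":0.085},{"translation":[0,0,0],"rot":[0,0,0],"jaw":0.075},{"translation":[0,0,0],"rot":[0,0,0],"jaw":0.06},{"translation":[0,0,0],"rot":[0,0,0],"jaw":0.05},{"translation":[0,0,0],"rot":[0,0,0],"jaw":0.05},{"translation":[0,0,0],"rot":[0,0,0],"jaw":0.05},{"translation":[0,0,0],"rot":[0,0,0],"jaw":0.05}]' 4
python3 - <<'E'
from h import *
s=st();b=shot('scene','s3')[:,:,::-1];b=cv2.resize(b[210:330,320:480],(800,600),interpolation=2);cv2.imwrite('pics/s3c.png',b)
E
```

```text
clock: 5.87
position: [0.5148, -0.1908, 0.0735]
ee_rot: [2.896, 1.216, 0.001]
force: [1.0, -1.1, 2.6]
width: 0.684
t5.87 p [ 0.5148 -0.1908  0.0735] R [2.896e+00 1.216e+00 1.000e-03] F [ 1.  -1.1  2.6] M [-0.18  0.03  0.02] w 0.684 q [-0.361  0.621  0.917  1.963 -0.643  0.878  0.124]
```

View pics/s3c.png

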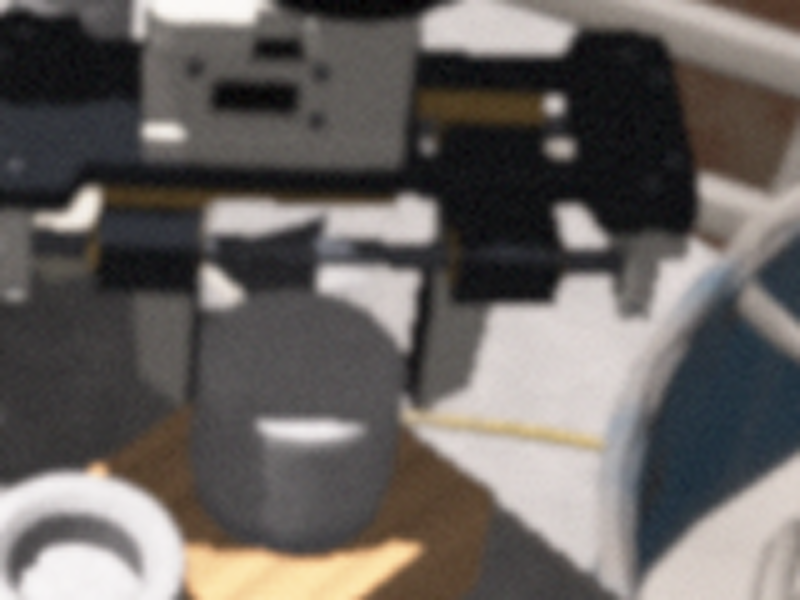

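```bash
python3 -m creep '[{"translation":[0,0,0],"rot":[0,0,0],"jaw":0.076},{"translation":[0,0,0],"rot":[0,0,0],"jaw":0.076},{"translation":[0,0,0],"rot":[0,0,0],"jaw":0.076},{"translation":[0,0,0.003],"rot":[0,0,0],"jaw":0.076},{"translation":[0,0,0],"rot":[0,0,0],"jaw":0.076}]' 4
python3 -m creep '[{"translation":[0,0,0.003],"rot":[0,0,0],"jaw":0.076},{"translation":[0,0,0],"rot":[0,0,0],"jaw":0.076}]' 4
python3 - <<'E'
from h import *
s=st()
E
```

```text
clock: 6.33
position: [0.5142, -0.1903, 0.0697]
ee_rot: [-2.896, -1.216, 0.001]
force: [-0.3, -0.4, -0.4]
width: 0.831
clock: 6.5
position: [0.5142, -0.1903, 0.0667]
ee_rot: [-2.896, -1.216, 0.001]
force: [-0.2, -0.3, 0.0]
width: 0.828
t6.50 p [ 0.5142 -0.1903  0.0667] R [-2.896e+00 -1.216e+00  1.000e-03] F [-0.2 -0.3  0. ] M [-0.07  0.13  0.02] w 0.828 q [-0.355  0.629  0.907  1.968 -0.653  0.867  0.132]
```

```bash
python3 -m creep '[{"translation":[0,0,0],"rot":[0,0,0],"jaw":0.05},{"translation":[0,0,0],"rot":[0,0,0],"jaw":0.05},{"translation":[0,0,0],"rot":[0,0,0],"jaw":0.05},{"translation":[0,0,0],"rot":[0,0,0],"jaw":0.05},{"translation":[0,0,-0.003],"rot":[0,0,0],"jaw":0.05},{"translation":[0,0,-0.003],"rot":[0,0,0],"jaw":0.05},{"translation":[0,0,0],"rot":[0,0,0],"jaw":0.05}]' 30
python3 - <<'E'
from h import *
s=st();b=shot('scene','s4')[:,:,::-1];b=cv2.resize(b[210:330,320:480],(800,600),interpolation=2);cv2.imwrite('pics/s4c.png',b)
E
```

```text
clock: 7.08
position: [0.5143, -0.1904, 0.0735]
ee_rot: [-2.896, -1.216, 0.0]
force: [1.2, 0.3, -5.0]
width: 0.675
t7.08 p [ 0.5143 -0.1904  0.0735] R [-2.896 -1.216  0.   ] F [ 1.2  0.3 -5. ] M [-0.11  0.09 -0.01] w 0.675 q [-0.362  0.621  0.917  1.963 -0.643  0.879  0.124]
```

View pics/s4c.png

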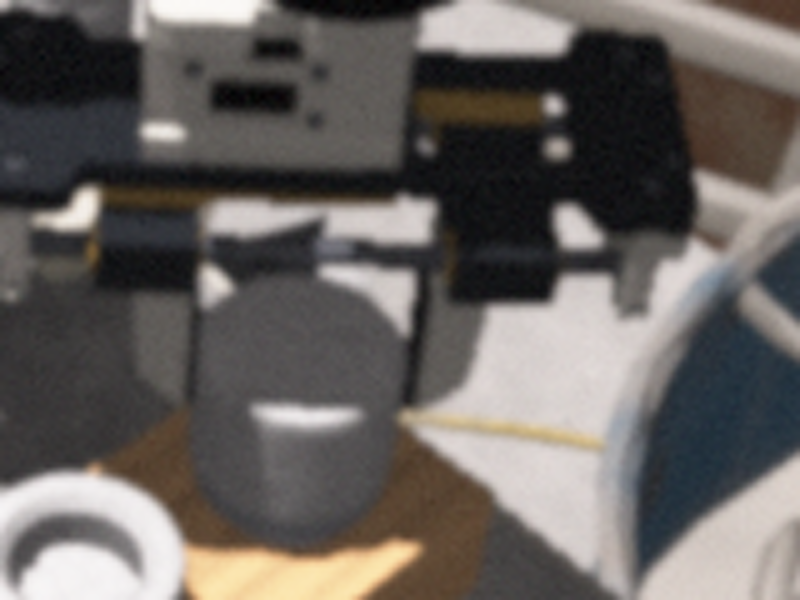

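```bash
python3 -m creep '[{"translation":[0,0,-0.01],"rot":[0,0,0],"jaw":0.05},{"translation":[0,0,-0.015],"rot":[0,0,0],"jaw":0.05},{"translation":[0,0,-0.02],"rot":[0,0,0],"jaw":0.05},{"translation":[0,0,-0.02],"rot":[0,0,0],"jaw":0.05},{"translation":[0,0,-0.02],"rot":[0,0,0],"jaw":0.05},{"translation":[0,0,-0.015],"rot":[0,0,0],"jaw":0.05},{"translation":[0,0,-0.01],"rot":[0,0,0],"jaw":0.05},{"translation":[0,0,0],"rot":[0,0,0],"jaw":0.05}]'
python3 - <<'E'
from h import *
s=st();b=shot('scene','s5')[:,:,::-1];b=cv2.resize(b[150:330,320:480],(534,600),interpolation=2);cv2.imwrite('pics/s5c.png',b)
R=Ro.from_rotvec(s['ee_rot']).as_matrix();print(R.T@(np.array([.5033,.0584,.183])-s['position']))
for n in('cap_arbor_mid','dog_foot'): print(n,optics.pinpoint('scene',n)[:2],proj('scene',s['position']+[-.001,0,.0115 if n[0]=='c' else -.058]))
E
```

```text
clock: 7.8
position: [0.5153, -0.1912, 0.1853]
ee_rot: [2.895, 1.215, 0.004]
force: [0.9, -0.3, -5.6]
width: 0.676
t7.80 p [ 0.5153 -0.1912  0.1853] R [2.895 1.215 0.004] F [ 0.9 -0.3 -5.6] M [-0.14  0.1  -0.02] w 0.676 q [-0.471  0.491  1.06   1.849 -0.485  1.086 -0.002]
[ 0.16975044 -0.18333516  0.00217522]
cap_arbor_mid [{'location': [384.6, 231.2], 'score': 0.87}] [384.88319332 231.8545658 ]
dog_foot [{'location': [378.4, 268.0], 'score': 0.65}] [380.73639329 268.63186435]
```

View pics/s5c.png

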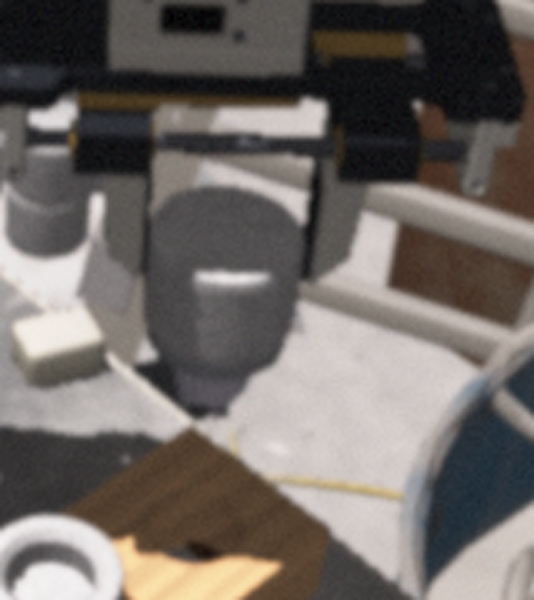

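```bash
python3 -m creep '[{"translation":[0.009,-0.0093,0],"rot":[0,0,0],"jaw":0.05},{"translation":[0.017,-0.0183,0],"rot":[0,0,0],"jaw":0.05},{"translation":[0.017,-0.0183,0],"rot":[0,0,0],"jaw":0.05},{"translation":[0.017,-0.0183,0],"rot":[0,0,0],"jaw":0.05},{"translation":[0.017,-0.0183,0],"rot":[0,0,0],"jaw":0.05},{"translation":[0.017,-0.0183,0],"rot":[0,0,0],"jaw":0.05},{"translation":[0.017,-0.0183,0],"rot":[0,0,0],"jaw":0.05},{"translation":[0.017,-0.0183,0],"rot":[0,0,0],"jaw":0.05},{"translation":[0.017,-0.0183,0],"rot":[0,0,0],"jaw":0.05},{"translation":[0.017,-0.0183,0],"rot":[0,0,0],"jaw":0.05},{"translation":[0.009,-0.0093,0],"rot":[0,0,0],"jaw":0.05},{"translation":[0,0,0],"rot":[0,0,0],"jaw":0.05}]'
python3 - <<'E'
from h import *
s=st();b=shot('scene','s6')[:,:,::-1];b=cv2.resize(b[110:290,200:340],(467,600),interpolation=2);cv2.imwrite('pics/s6c.png',b)
shot('top','t6')
R=Ro.from_rotvec(s['ee_rot']).as_matrix();print(R.round(3));print(R.T@(np.array([.5033,.0584,.183])-s['position']))
for n,z in(('cap_arbor_mid',.0115),('dog_foot',-.058),('cup_mouth',None)): 
  print(n,[(r['location'],round(r['score'],2)) for r in optics.pinpoint('scene',n)[:2]],proj('scene',s['position']+[-.001,0,z]) if z else proj('scene',[.5021,.0587,.098]))
E
```

```text
clock: 8.95
position: [0.5026, 0.0636, 0.182]
ee_rot: [-2.892, -1.223, 0.003]
force: [-0.4, 0.5, -5.8]
width: 0.676
t8.95 p [0.5026 0.0636 0.182 ] R [-2.892 -1.223  0.003] F [-0.4  0.5 -5.8] M [-0.09  0.1   0.03] w 0.676 q [-1.053  0.446  1.151  1.95  -0.471  1.053 -0.464]
[[ 0.697  0.718 -0.002]
 [ 0.718 -0.697  0.   ]
 [-0.001 -0.002 -1.   ]]
[-0.00322146  0.00415004 -0.00103165]
cap_arbor_mid [([264.0, 160.5], 0.66)] [262.59221137 158.53937158]
dog_foot [([262.2, 193.5], 0.98)] [265.33861551 193.30411217]
cup_mouth [([263.7, 192.5], 0.69), ([269.8, 208.3], 0.64)] [268.28823838 206.61920152]
```

View pics/s6c.png

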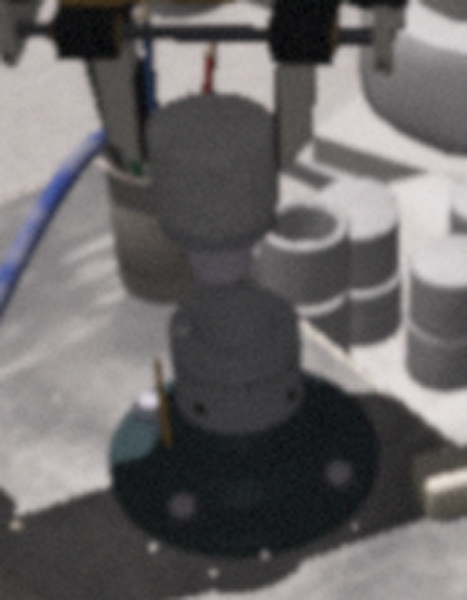

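View pics/t6.png

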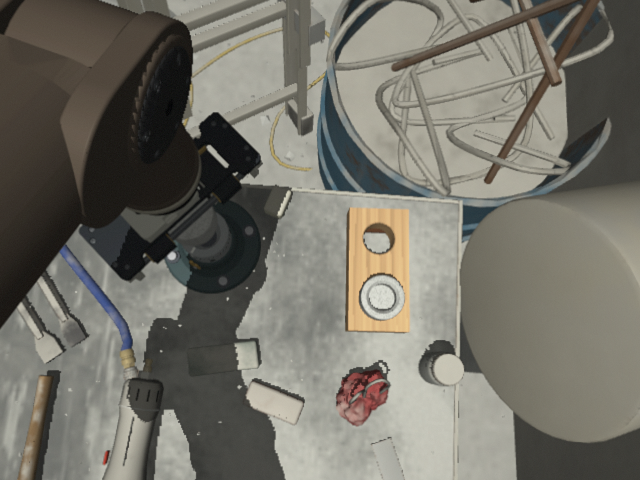

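```bash
python3 -m creep '[{"translation":[-0.0032,0.0042,0],"rot":[0,0,0],"jaw":0.05},{"translation":[0,0,0.008],"rot":[0,0,0],"jaw":0.05},{"translation":[0,0,0.012],"rot":[0,0,0],"jaw":0.05},{"translation":[0,0,0.005],"rot":[0,0,0],"jaw":0.05},{"translation":[0,0,0],"rot":[0,0,0],"jaw":0.05},{"translation":[0,0,0],"rot":[0,0,0],"jaw":0.05}]'
python3 - <<'E'
from h import *
s=st();b=shot('scene','s7')[:,:,::-1];b=cv2.resize(b[110:290,200:340],(467,600),interpolation=2);cv2.imwrite('pics/s7c.png',b)
R=Ro.from_rotvec(s['ee_rot']).as_matrix();print(R.T@(np.array([.5033,.0584,.14])-s['position']))
for n,z in(('cap_arbor_mid',.0115),('dog_foot',-.058)): 
  print(n,[(r['location'],round(r['score'],2)) for r in optics.pinpoint('scene',n)[:2]],proj('scene',s['position']+[-.001,0,z]) if z else proj('scene',[.5021,.0587,.098]))
E
```

```text
clock: 9.7
position: [0.5036, 0.0545, 0.1576]
ee_rot: [-2.897, -1.216, 0.002]
force: [-0.6, 0.5, -5.4]
width: 0.679
t9.70 p [0.5036 0.0545 0.1576] R [-2.897e+00 -1.216e+00  2.000e-03] F [-0.6  0.5 -5.4] M [-0.1   0.11 -0.04] w 0.679 q [-1.005  0.475  1.116  1.981 -0.508  1.003 -0.421]
[ 0.00261447 -0.00294537  0.01758683]
cap_arbor_mid [([267.8, 172.3], 0.81)] [267.48112702 173.29677078]
dog_foot [] [269.96589641 206.91913211]
```

View pics/s7c.png

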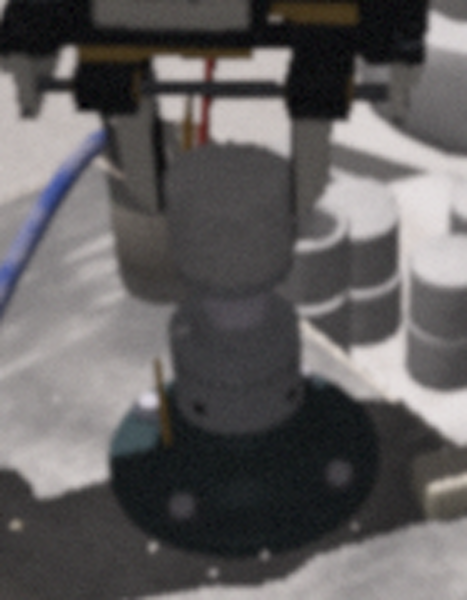

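```bash
python3 -m creep '[{"translation":[0.0026,-0.0029,0],"rot":[0,0,0],"jaw":0.05},{"translation":[0,0,0],"rot":[0,0,0],"jaw":0.05},{"translation":[0,0,0],"rot":[0,0,0],"jaw":0.05}]'
python3 - <<'E'
from h import *
s=st()
R=Ro.from_rotvec(s['ee_rot']).as_matrix();print(R.T@(np.array([.5033,.0584,.14])-s['position']))
E
```

```text
clock: 10.1
position: [0.5039, 0.0591, 0.1583]
ee_rot: [-2.896, -1.218, -0.0]
force: [-0.1, -0.4, -5.5]
width: 0.679
t10.10 p [0.5039 0.0591 0.1583] R [-2.896 -1.218 -0.   ] F [-0.1 -0.4 -5.5] M [-0.08  0.14 -0.  ] w 0.679 q [-1.014  0.474  1.117  1.979 -0.509  1.004 -0.428]
[-9.05099708e-04  4.88768849e-05  1.83387042e-02]
```

```bash
python3 -m creep '[{"translation":[-0.0009,0,0.006],"rot":[0,0,0],"jaw":0.05},{"translation":[0,0,0.006],"rot":[0,0,0],"jaw":0.05},{"translation":[0,0,0.006],"rot":[0,0,0],"jaw":0.05},{"translation":[0,0,0.005],"rot":[0,0,0],"jaw":0.05},{"translation":[0,0,0],"rot":[0,0,0],"jaw":0.05},{"translation":[0,0,0],"rot":[0,0,0],"jaw":0.05}]'
python3 - <<'E'
from h import *
s=st();b=shot('scene','s8')[:,:,::-1];b=cv2.resize(b[110:290,200:340],(467,600),interpolation=2);cv2.imwrite('pics/s8c.png',b)
R=Ro.from_rotvec(s['ee_rot']).as_matrix();print(R.T@(np.array([.5033,.0584,.13])-s['position']))
E
```

```text
clock: 10.6
position: [0.5029, 0.0577, 0.1348]
ee_rot: [2.897, 1.216, -0.001]
force: [0.0, -0.5, -5.8]
width: 0.679
t10.60 p [0.5029 0.0577 0.1348] R [ 2.897e+00  1.216e+00 -1.000e-03] F [ 0.  -0.5 -5.8] M [-0.09  0.09  0.05] w 0.679 q [-0.982  0.502  1.082  2.008 -0.546  0.958 -0.396]
[ 0.00076198 -0.00022553  0.00481675]
```

View pics/s8c.png

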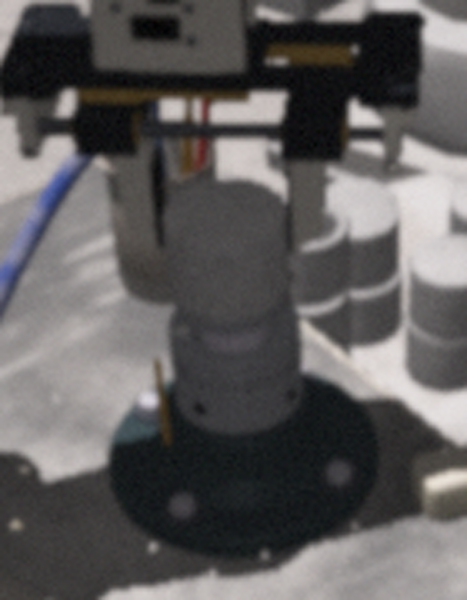

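```bash
python3 -m creep '[{"translation":[0.0007,0,0.002],"rot":[0,0,0],"jaw":0.05},{"translation":[0,0,0.002],"rot":[0,0,0],"jaw":0.05},{"translation":[0,0,0.002],"rot":[0,0,0],"jaw":0.05},{"translation":[0,0,0],"rot":[0,0,0],"jaw":0.05}]'
python3 -m creep '[{"translation":[0,0,0.001],"rot":[0,0,0],"jaw":0.05},{"translation":[0,0,0],"rot":[0,0,0],"jaw":0.05}]'
python3 -m creep '[{"translation":[0,0,0.001],"rot":[0,0,0],"jaw":0.05},{"translation":[0,0,0],"rot":[0,0,0],"jaw":0.05}]'
```

```text
clock: 10.98
position: [0.5035, 0.0585, 0.1289]
ee_rot: [-2.896, -1.216, 0.001]
force: [-0.9, 0.2, -4.9]
width: 0.675
clock: 11.15
position: [0.5037, 0.0584, 0.1281]
ee_rot: [-2.897, -1.216, 0.0]
force: [0.0, 0.0, -5.6]
width: 0.676
clock: 11.32
position: [0.5037, 0.0584, 0.1271]
ee_rot: [-2.897, -1.216, 0.0]
force: [-0.3, -0.0, -5.8]
width: 0.675
```

```bash
for i in 1; do python3 -m creep '[{"translation":[0,0,0.001],"rot":[0,0,0],"jaw":0.05},{"translation":[0,0,0],"rot":[0,0,0],"jaw":0.05}]'
python3 -m creep '[{"translation":[0,0,0.001],"rot":[0,0,0],"jaw":0.05},{"translation":[0,0,0],"rot":[0,0,0],"jaw":0.05}]'; done
```

```text
clock: 11.48
position: [0.5037, 0.0584, 0.1261]
ee_rot: [-2.897, -1.216, 0.0]
force: [-0.5, 0.2, -5.6]
width: 0.678
clock: 11.65
position: [0.504, 0.0586, 0.1257]
ee_rot: [-2.896, -1.216, -0.001]
force: [-1.6, 0.9, 1.2]
width: 0.675
```

```bash
python3 -m creep '[{"translation":[0,0,0],"rot":[0,0,4],"jaw":0.05},{"translation":[0,0,0],"rot":[0,0,0],"jaw":0.05}]'
python3 -m creep '[{"translation":[0,0,0],"rot":[0,0,4],"jaw":0.05},{"translation":[0,0,0],"rot":[0,0,0],"jaw":0.05}]'
python3 -c "
from h import *
st()"
```

```text
clock: 11.82
position: [0.5042, 0.0584, 0.1256]
ee_rot: [2.939, 1.11, 0.001]
force: [-2.0, 0.9, 2.7]
width: 0.676
clock: 11.98
position: [0.5043, 0.0583, 0.1256]
ee_rot: [2.975, 1.009, 0.001]
force: [-0.2, 0.8, 3.2]
width: 0.676
t11.98 p [0.5043 0.0583 0.1256] R [2.975e+00 1.009e+00 1.000e-03] F [-0.2  0.8  3.2] M [0.1  0.33 0.02] w 0.676 q [-0.989  0.535  1.107  2.017 -0.593  0.955 -0.491]
```

```bash
python3 -m creep '[{"translation":[0,0,-0.0002],"rot":[0,0,4],"jaw":0.05},{"translation":[0,0,0],"rot":[0,0,0],"jaw":0.05}]'
python3 -m creep '[{"translation":[0,0,0],"rot":[0,0,4],"jaw":0.05},{"translation":[0,0,0],"rot":[0,0,0],"jaw":0.05}]'
python3 -m creep '[{"translation":[0,0,0],"rot":[0,0,4],"jaw":0.05},{"translation":[0,0,0],"rot":[0,0,0],"jaw":0.05}]'
python3 -c "
from h import *
st()"
```

```text
clock: 12.15
position: [0.5041, 0.0583, 0.1256]
ee_rot: [3.007, 0.906, 0.001]
force: [-0.2, 0.0, 1.3]
width: 0.674
clock: 12.32
position: [0.504, 0.0583, 0.1255]
ee_rot: [3.037, 0.802, 0.001]
force: [0.1, 0.7, 0.7]
width: 0.672
clock: 12.48
position: [0.5036, 0.0584, 0.1253]
ee_rot: [3.063, 0.697, -0.0]
force: [-0.5, 0.7, -1.9]
width: 0.676
t12.48 p [0.5036 0.0584 0.1253] R [ 3.063  0.697 -0.   ] F [-0.5  0.7 -1.9] M [-0.04  0.06  0.01] w 0.676 q [-1.015  0.568  1.165  2.019 -0.637  0.98  -0.649]
```

```bash
python3 -m creep '[{"translation":[0,0,0.0004],"rot":[0,0,0],"jaw":0.05},{"translation":[0,0,0],"rot":[0,0,0],"jaw":0.05}]'
python3 -m creep '[{"translation":[0,0,0],"rot":[0,0,4],"jaw":0.05},{"translation":[0,0,0],"rot":[0,0,0],"jaw":0.05}]'
python3 -m creep '[{"translation":[0,0,0],"rot":[0,0,4],"jaw":0.05},{"translation":[0,0,0],"rot":[0,0,0],"jaw":0.05}]'
python3 -c "
from h import *
st()"
```

```text
clock: 12.65
position: [0.5038, 0.0584, 0.1251]
ee_rot: [3.062, 0.701, 0.0]
force: [-0.4, -0.5, -0.5]
width: 0.676
clock: 12.82
position: [0.5034, 0.0585, 0.1247]
ee_rot: [-3.086, -0.587, 0.001]
force: [0.7, -0.9, -4.5]
width: 0.68
clock: 12.98
position: [0.5033, 0.0583, 0.1247]
ee_rot: [3.104, 0.48, -0.001]
force: [-0.0, 0.3, -6.1]
width: 0.678
t12.98 p [0.5033 0.0583 0.1247] R [ 3.104e+00  4.800e-01 -1.000e-03] F [-0.   0.3 -6.1] M [-0.2   0.09  0.  ] w 0.678 q [-1.03   0.592  1.201  2.021 -0.667  0.998 -0.756]
```

```bash
python3 -m creep '[{"translation":[0,0,0.0008],"rot":[0,0,0],"jaw":0.05},{"translation":[0,0,0],"rot":[0,0,0],"jaw":0.05}]'
python3 -c "
from h import *
st()"
```

```text
clock: 13.15
position: [0.5034, 0.0584, 0.1239]
ee_rot: [3.104, 0.485, -0.001]
force: [-0.3, -0.8, -5.4]
width: 0.677
t13.15 p [0.5034 0.0584 0.1239] R [ 3.104e+00  4.850e-01 -1.000e-03] F [-0.3 -0.8 -5.4] M [-0.24  0.05 -0.01] w 0.677 q [-1.028  0.592  1.199  2.021 -0.668  0.996 -0.752]
```

```bash
python3 -m creep '[{"translation":[0,0,0.001],"rot":[0,0,0],"jaw":0.05},{"translation":[0,0,0],"rot":[0,0,0],"jaw":0.05}]'
python3 -m creep '[{"translation":[0,0,0.001],"rot":[0,0,0],"jaw":0.05},{"translation":[0,0,0],"rot":[0,0,0],"jaw":0.05}]'
python3 -c "
from h import *
st()"
```

```text
clock: 13.32
position: [0.5036, 0.0584, 0.1231]
ee_rot: [-3.104, -0.482, 0.0]
force: [0.3, -0.3, -5.7]
width: 0.679
clock: 13.48
position: [0.5036, 0.0584, 0.1221]
ee_rot: [-3.105, -0.48, 0.0]
force: [-0.3, -0.9, -5.3]
width: 0.676
t13.48 p [0.5036 0.0584 0.1221] R [-3.105 -0.48   0.   ] F [-0.3 -0.9 -5.3] M [-0.21  0.02 -0.02] w 0.676 q [-1.026  0.594  1.196  2.023 -0.672  0.993 -0.752]
```

```bash
python3 -m creep '[{"translation":[0,0,0.001],"rot":[0,0,0],"jaw":0.05},{"translation":[0,0,0],"rot":[0,0,0],"jaw":0.05}]'
python3 -m creep '[{"translation":[0,0,0.001],"rot":[0,0,0],"jaw":0.05},{"translation":[0,0,0],"rot":[0,0,0],"jaw":0.05}]'
python3 -m creep '[{"translation":[0,0,0.0007],"rot":[0,0,0],"jaw":0.05},{"translation":[0,0,0],"rot":[0,0,0],"jaw":0.05}]'
python3 -c "
from h import *
st()"
```

```text
clock: 13.65
position: [0.5037, 0.0584, 0.1211]
ee_rot: [-3.105, -0.48, 0.0]
force: [0.8, 0.1, -5.9]
width: 0.676
clock: 13.82
position: [0.5037, 0.0584, 0.1201]
ee_rot: [3.105, 0.48, -0.0]
force: [0.3, -0.4, -5.2]
width: 0.679
clock: 13.98
position: [0.5037, 0.0584, 0.1195]
ee_rot: [3.105, 0.479, 0.0]
force: [0.3, -0.6, -5.8]
width: 0.675
t13.98 p [0.5037 0.0584 0.1195] R [3.105 0.479 0.   ] F [ 0.3 -0.6 -5.8] M [-0.26  0.06  0.  ] w 0.675 q [-1.023  0.598  1.192  2.026 -0.676  0.988 -0.749]
```

```bash
python3 -m creep '[{"translation":[0,0,0.0006],"rot":[0,0,0],"jaw":0.05},{"translation":[0,0,0],"rot":[0,0,0],"jaw":0.05}]'
python3 -m creep '[{"translation":[0,0,0.0005],"rot":[0,0,0],"jaw":0.05},{"translation":[0,0,0],"rot":[0,0,0],"jaw":0.05}]'
python3 -c "
from h import *
st()"
```

```text
clock: 14.15
position: [0.5038, 0.0583, 0.1192]
ee_rot: [-3.105, -0.479, -0.0]
force: [-1.4, -0.4, 0.4]
width: 0.679
clock: 14.32
position: [0.5038, 0.0583, 0.1192]
ee_rot: [-3.104, -0.479, -0.001]
force: [-4.2, -0.3, 10.3]
width: 0.675
t14.32 p [0.5038 0.0583 0.1192] R [-3.104e+00 -4.790e-01 -1.000e-03] F [-4.2 -0.3 10.3] M [-0.06  1.08 -0.01] w 0.675 q [-1.021  0.598  1.191  2.026 -0.678  0.988 -0.748]
```

```bash
python3 -m creep '[{"translation":[0,0,-0.0008],"rot":[0,0,0],"jaw":0.05},{"translation":[0,0,0],"rot":[0,0,0],"jaw":0.05}]'
python3 -m creep '[{"translation":[0,0,0],"rot":[0,0,-3],"jaw":0.05},{"translation":[0,0,0],"rot":[0,0,-3],"jaw":0.05},{"translation":[0,0,0],"rot":[0,0,0],"jaw":0.05}]'
python3 - <<'E'
from h import *
st()
b=shot('scene','s9')[:,:,::-1];b=cv2.resize(b[110:290,200:340],(467,600),interpolation=2);cv2.imwrite('pics/s9c.png',b)
b=shot('top','t9')
E
```

```text
clock: 14.48
position: [0.5038, 0.0583, 0.1193]
ee_rot: [3.105, 0.479, 0.0]
force: [0.0, -1.2, -1.7]
width: 0.678
clock: 14.73
position: [0.5038, 0.0583, 0.1193]
ee_rot: [3.075, 0.645, 0.001]
force: [0.4, -1.5, -2.2]
width: 0.675
t14.73 p [0.5038 0.0583 0.1193] R [3.075e+00 6.450e-01 1.000e-03] F [ 0.4 -1.5 -2.2] M [-0.41  0.13  0.03] w 0.675 q [-1.01   0.579  1.162  2.026 -0.654  0.972 -0.667]
```

View pics/s9c.png

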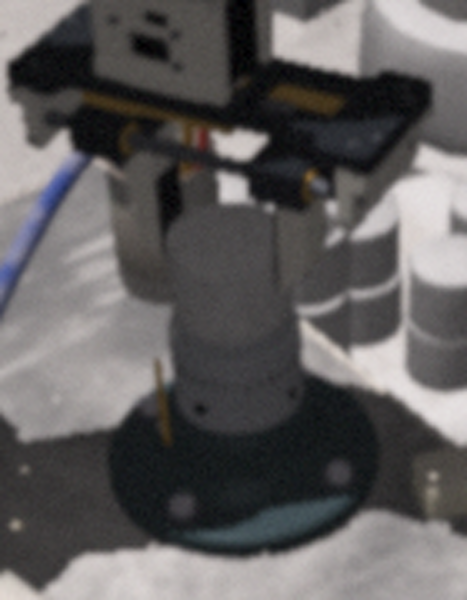

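View pics/t9.png

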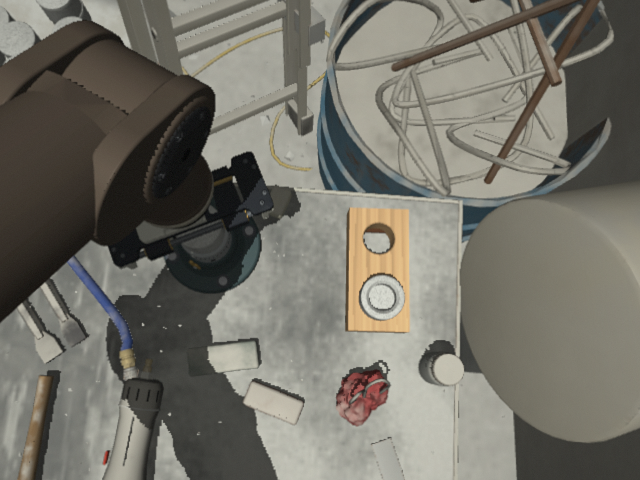

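```bash
python3 -m creep '[{"translation":[0,0,0],"rot":[0,0,-4],"jaw":0.05},{"translation":[0,0,0],"rot":[0,0,-4],"jaw":0.05},{"translation":[0,0,0],"rot":[0,0,-4],"jaw":0.05},{"translation":[0,0,0],"rot":[0,0,0],"jaw":0.05}]'
python3 -m creep '[{"translation":[0,0,0],"rot":[0,0,-4],"jaw":0.05},{"translation":[0,0,0],"rot":[0,0,-4],"jaw":0.05},{"translation":[0,0,0],"rot":[0,0,-4],"jaw":0.05},{"translation":[0,0,0],"rot":[0,0,0],"jaw":0.05}]'
python3 - <<'E'
from h import *
st()
b=shot('scene','s10')[:,:,::-1];b=cv2.resize(b[110:290,200:340],(467,600),interpolation=2);cv2.imwrite('pics/s10c.png',b)
E
```

```text
clock: 15.17
position: [0.5037, 0.0584, 0.1193]
ee_rot: [-2.991, -0.961, -0.0]
force: [0.7, -1.5, -2.4]
width: 0.676
clock: 15.5
position: [0.5036, 0.0584, 0.1193]
ee_rot: [-2.875, -1.266, -0.0]
force: [-1.5, -0.0, -1.1]
width: 0.677
t15.50 p [0.5036 0.0584 0.1193] R [-2.875 -1.266 -0.   ] F [-1.5 -0.  -1.1] M [-0.36  0.22  0.04] w 0.677 q [-0.954  0.516  1.043  2.023 -0.565  0.924 -0.35 ]
```

View pics/s10c.png

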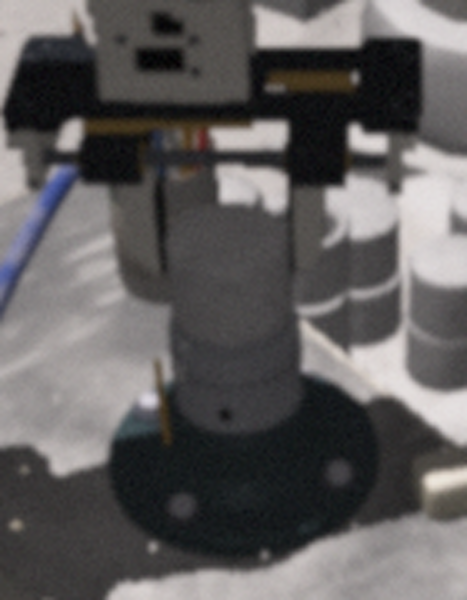

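```bash
python3 -m creep '[{"translation":[0,0,0],"rot":[0,0,-4],"jaw":0.05},{"translation":[0,0,0],"rot":[0,0,-4],"jaw":0.05},{"translation":[0,0,0],"rot":[0,0,-4],"jaw":0.05},{"translation":[0,0,0],"rot":[0,0,0],"jaw":0.05}]'
python3 -m creep '[{"translation":[0,0,0],"rot":[0,0,-4],"jaw":0.05},{"translation":[0,0,0],"rot":[0,0,-4],"jaw":0.05},{"translation":[0,0,0],"rot":[0,0,-2],"jaw":0.05},{"translation":[0,0,0],"rot":[0,0,0],"jaw":0.05}]'
python3 - <<'E'
from h import *
st()
b=shot('scene','s11')[:,:,::-1];b=cv2.resize(b[110:290,200:340],(467,600),interpolation=2);cv2.imwrite('pics/s11c.png',b)
E
```

```text
clock: 15.88
position: [0.5035, 0.0585, 0.1192]
ee_rot: [-2.727, -1.559, 0.0]
force: [-1.5, -1.0, -0.0]
width: 0.678
clock: 16.22
position: [0.5034, 0.0586, 0.1192]
ee_rot: [-2.583, -1.787, 0.0]
force: [-2.5, 0.7, 1.8]
width: 0.679
t16.22 p [0.5034 0.0586 0.1192] R [-2.583 -1.787  0.   ] F [-2.5  0.7  1.8] M [-0.03  0.59  0.04] w 0.679 q [-0.893  0.47   0.932  2.019 -0.487  0.891 -0.055]
```

View pics/s11c.png

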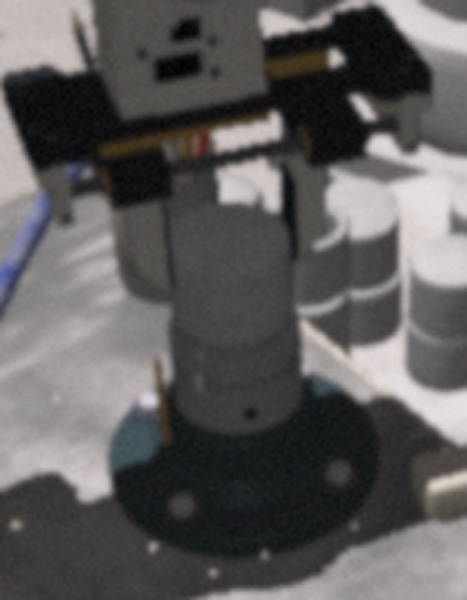

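```bash
python3 - <<'E'
from h import *
im=cv2.imread('pics/top0.png').astype(int)
y=[];w=[]
for r in range(235,285):
  for c in range(180,215):
    b,g,rr=im[r,c]
    if rr>120 and rr-b>60: y.append((c,r,rr))
    if min(b,g,rr)>185 and r>240: w.append((c,r,g))
print('yellow',y);print('white',w)
ax=np.array([.5021,.0587])
for px,z in [((c,r),.083) for c,r,_ in y]:
  d=atz('top',px,z)[:2]-ax;print(px,np.hypot(*d).round(4),np.degrees(np.arctan2(d[1],d[0])).round(1))
for px,z in [((c,r),.098) for c,r,_ in w]:
  d=atz('top',px,z)[:2]-ax;print('w',px,np.hypot(*d).round(4),np.degrees(np.arctan2(d[1],d[0])).round(1))
E
python3 -c "
import cv2
a=cv2.imread('pics/top0.png');cv2.imwrite('pics/mk.png',cv2.resize(a[240:275,180:220],(686,600),interpolation=0))"
```

```text
yellow [(190, 261, np.int64(163)), (191, 261, np.int64(164)), (190, 262, np.int64(141)), (191, 262, np.int64(155)), (192, 262, np.int64(123)), (195, 264, np.int64(147)), (196, 264, np.int64(129)), (195, 265, np.int64(151)), (196, 265, np.int64(149))]
white [(193, 248, np.int64(209)), (194, 248, np.int64(208)), (193, 249, np.int64(213)), (194, 249, np.int64(198)), (192, 250, np.int64(208)), (193, 250, np.int64(204)), (191, 251, np.int64(201)), (192, 251, np.int64(212)), (191, 252, np.int64(199)), (192, 252, np.int64(200))]
(190, 261) 0.041 153.9
(191, 261) 0.0404 155.6
(190, 262) 0.0422 154.9
(191, 262) 0.0416 156.5
(192, 262) 0.0411 158.3
(195, 264) 0.0422 165.0
(196, 264) 0.0419 166.8
(195, 265) 0.0436 165.6
(196, 265) 0.0432 167.4
w (193, 248) 0.0245 149.0
w (194, 248) 0.0238 151.8
w (193, 249) 0.0256 150.8
w (194, 249) 0.025 153.5
w (192, 250) 0.0275 150.0
w (193, 250) 0.0268 152.4
w (191, 251) 0.0294 149.2
w (192, 251) 0.0287 151.5
w (191, 252) 0.0305 150.7
w (192, 252) 0.0298 152.9
```

View pics/mk.png

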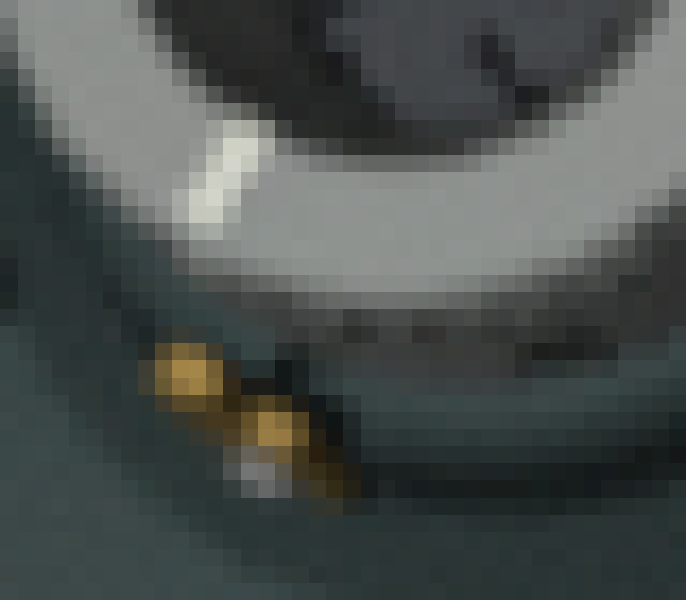

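```bash
python3 -m creep '[{"translation":[0,0,-0.0004],"rot":[0,0,4],"jaw":0.05},{"translation":[0,0,0],"rot":[0,0,4],"jaw":0.05},{"translation":[0,0,0],"rot":[0,0,4],"jaw":0.05},{"translation":[0,0,0],"rot":[0,0,4],"jaw":0.05},{"translation":[0,0,0],"rot":[0,0,4],"jaw":0.05},{"translation":[0,0,0],"rot":[0,0,0],"jaw":0.05}]'
python3 -m creep '[{"translation":[0,0,0],"rot":[0,0,4],"jaw":0.05},{"translation":[0,0,0],"rot":[0,0,4],"jaw":0.05},{"translation":[0,0,0],"rot":[0,0,4],"jaw":0.05},{"translation":[0,0,0],"rot":[0,0,4],"jaw":0.05},{"translation":[0,0,0],"rot":[0,0,4],"jaw":0.05},{"translation":[0,0,0],"rot":[0,0,0],"jaw":0.05}]'
cat >> h.py <<'E'
def holes(img):
    g=cv2.cvtColor(img,cv2.COLOR_RGB2GRAY).astype(np.float32)
    x0,y0,x1,y1=250,222,296,242
    sub=g[y0:y1,x0:x1]; bh=cv2.morphologyEx(sub,cv2.MORPH_BLACKHAT,cv2.getStructuringElement(cv2.MORPH_ELLIPSE,(9,9)))
    out=[]
    for _ in range(4):
        _,m,_,p=cv2.minMaxLoc(bh); xs,ys=np.meshgrid(range(max(0,p[0]-2),min(bh.shape[1],p[0]+3)),range(max(0,p[1]-2),min(bh.shape[0],p[1]+3)))
        w=bh[ys,xs]; px=((w*xs).sum()/w.sum()+x0,(w*ys).sum()/w.sum()+y0); out.append((np.round(px,2),round(m,1)));cv2.circle(bh,p,4,0,-1)
    return out
E
python3 - <<'E'
from h import *
s=st();i=shot('scene','s12')
for n in('scene0','s8','s9','s10','s11','s12'): print(n,holes(cv2.imread('pics/%s.png'%n)[:,:,::-1].copy()))
b=cv2.resize(i[:,:,::-1][180:270,220:320],(667,600),interpolation=2);cv2.imwrite('pics/s12c.png',b)
E
```

```text
clock: 16.77
position: [0.5037, 0.0585, 0.1193]
ee_rot: [2.856, 1.306, -0.001]
force: [-0.2, 0.2, -4.0]
width: 0.677
clock: 17.27
position: [0.5038, 0.0583, 0.1193]
ee_rot: [3.038, 0.796, -0.0]
force: [0.1, -0.6, -5.2]
width: 0.677
t17.27 p [0.5038 0.0583 0.1193] R [ 3.038  0.796 -0.   ] F [ 0.1 -0.6 -5.2] M [-0.18 -0.    0.02] w 0.677 q [-0.999  0.563  1.134  2.024 -0.631  0.959 -0.594]
scene0 [(array([259.3 , 232.08]), 38.0), (array([291.54, 229.55]), 30.0), (array([250.98, 232.4 ]), 30.0), (array([287.03, 227.76]), 23.0)]
s8 [(array([259.29, 232.08]), 31.0), (array([265.98, 240.33]), 30.0), (array([276.  , 240.25]), 30.0), (array([251.31, 228.28]), 26.0)]
s9 [(array([259.73, 232.17]), 39.0), (array([271.1 , 240.33]), 31.0), (array([263.95, 240.24]), 30.0), (array([277.12, 240.13]), 27.0)]
s10 [(array([267.09, 234.  ]), 41.0), (array([270.93, 240.32]), 32.0), (array([264.74, 240.22]), 29.0), (array([291.62, 224.5 ]), 27.0)]
s11 [(array([274.81, 233.43]), 38.0), (array([268.05, 240.37]), 33.0), (array([274.33, 240.31]), 33.0), (array([254.28, 222.86]), 31.0)]
s12 [(array([263.24, 233.24]), 36.0), (array([267.03, 240.36]), 35.0), (array([274.02, 240.25]), 32.0), (array([289.98, 224.57]), 24.0)]
```

View pics/s12c.png

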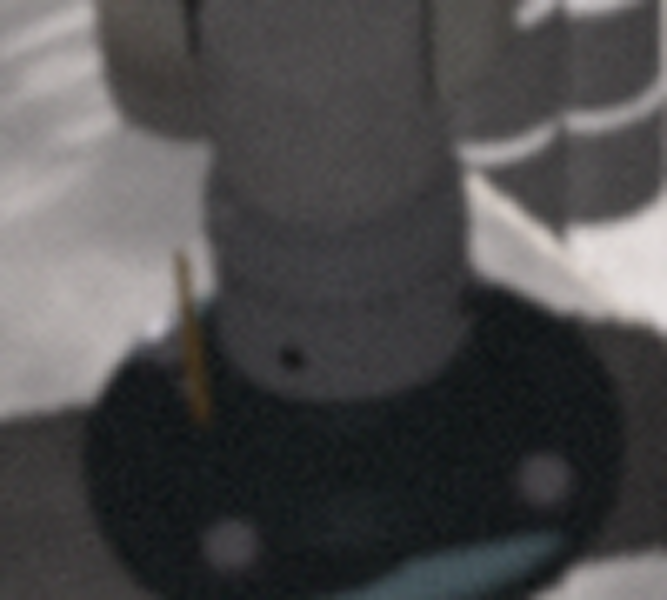

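```bash
python3 -m creep '[{"translation":[0,0,0],"rot":[0,0,4],"jaw":0.05},{"translation":[0,0,0],"rot":[0,0,4],"jaw":0.05},{"translation":[0,0,0],"rot":[0,0,2],"jaw":0.05},{"translation":[0,0,0],"rot":[0,0,0],"jaw":0.05}]'
python3 - <<'E'
from h import *
s=st();i=shot('scene','s13')
print(holes(i)[:1])
t=shot('top','t13')[:,:,::-1]
cv2.imwrite('pics/t13c.png',cv2.resize(t[200:290,150:270],(800,600),interpolation=0))
E
```

```text
clock: 17.65
position: [0.5037, 0.0582, 0.1194]
ee_rot: [3.095, 0.534, -0.0]
force: [0.6, -0.8, -6.3]
width: 0.67
t17.65 p [0.5037 0.0582 0.1194] R [ 3.095  0.534 -0.   ] F [ 0.6 -0.8 -6.3] M [-0.49 -0.08  0.11] w 0.67 q [-1.019  0.591  1.181  2.026 -0.667  0.982 -0.723]
[(array([272.93, 240.35]), 33.0)]
```

View pics/t13c.png

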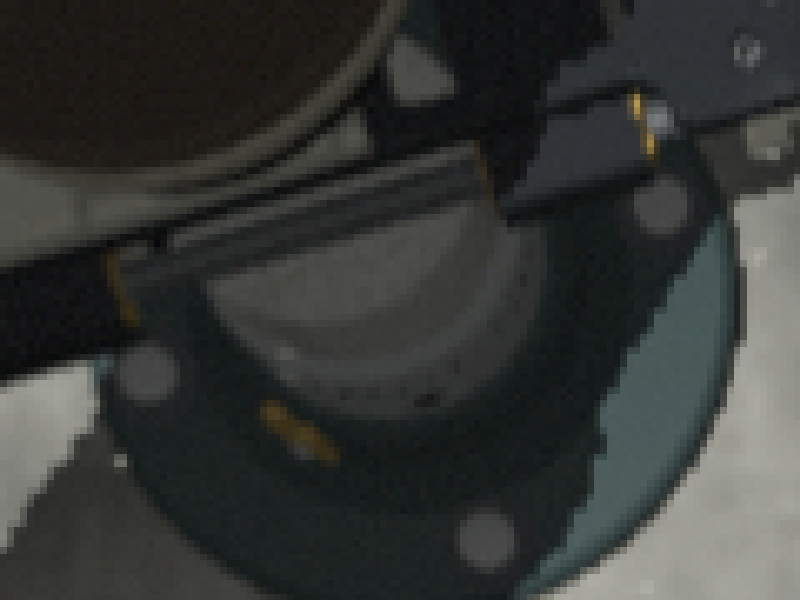

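```bash
python3 - <<'E'
from h import *
ax=np.array([.5021,.0587])
t=cv2.imread('pics/t13.png').astype(int)
print(t[249:256,188:200].min(2))
for px in((192.5,252.3),(193,252.5),(191.5,252)):
  d=atz('top',px,.098)[:2]-ax;print(px,np.hypot(*d).round(4),np.degrees(np.arctan2(d[1],d[0])).round(1))
print(holes(cv2.imread('pics/s13.png')[:,:,::-1].copy()))
E
```

```text
[[58 57 54 53 52 51 53 54 56 59 57 58]
 [61 58 58 55 55 50 51 54 55 56 56 57]
 [63 63 63 63 63 57 52 53 52 55 54 57]
 [53 63 63 69 76 72 63 56 52 52 52 55]
 [41 51 59 69 79 78 68 60 57 58 59 58]
 [29 37 52 56 64 66 66 64 65 63 62 64]
 [25 30 41 51 63 64 63 62 61 64 64 64]]
(192.5, 252.3) 0.0299 154.5
(193, 252.5) 0.0298 155.9
(191.5, 252) 0.0302 151.8
[(array([272.93, 240.35]), 33.0), (array([260.25, 232.31]), 31.0), (array([266.87, 240.25]), 31.0), (array([278.17, 240.06]), 23.0)]
```

```bash
python3 -m creep '[{"translation":[0,0,0.0003],"rot":[0,0,0],"jaw":0.05},{"translation":[0,0,0],"rot":[0,0,0],"jaw":0.05}]'
python3 -m creep '[{"translation":[0,0,0],"rot":[0,0,0],"jaw":0.066},{"translation":[0,0,0],"rot":[0,0,0],"jaw":0.072},{"translation":[0,0,0],"rot":[0,0,0],"jaw":0.085},{"translation":[0,0,0],"rot":[0,0,0],"jaw":0.085},{"translation":[0,0,0],"rot":[0,0,0],"jaw":0.085}]'
python3 -m creep '[{"translation":[0,0,-0.01],"rot":[0,0,0],"jaw":0.085},{"translation":[0,0,-0.02],"rot":[0,0,0],"jaw":0.085},{"translation":[0,0,-0.03],"rot":[0,0,0],"jaw":0.085},{"translation":[0,0,-0.03],"rot":[0,0,0],"jaw":0.085},{"translation":[0,0,-0.02],"rot":[0,0,0],"jaw":0.085},{"translation":[0,0,0],"rot":[0,0,0],"jaw":0.085}]'
python3 - <<'E'
from h import *
s=st();i=shot('scene','s14');print(holes(i)[:2])
R=Ro.from_rotvec(s['ee_rot']).as_matrix();print(R.round(3));print(R.T@(np.array([.32,.33,.25])-s['position']))
b=cv2.resize(i[:,:,::-1][150:270,220:320],(500,600),interpolation=2);cv2.imwrite('pics/s14c.png',b)
E
```

```text
clock: 17.92
position: [0.5038, 0.0582, 0.1194]
ee_rot: [3.096, 0.536, 0.0]
force: [0.4, -2.8, -6.2]
width: 0.677
clock: 18.33
position: [0.5038, 0.0585, 0.1195]
ee_rot: [-3.096, -0.534, -0.001]
force: [0.6, -0.3, -0.2]
width: 0.913
clock: 18.83
position: [0.506, 0.0576, 0.2338]
ee_rot: [-3.096, -0.532, -0.01]
force: [0.5, -0.7, 0.6]
width: 0.929
t18.83 p [0.506  0.0576 0.2338] R [-3.096 -0.532 -0.01 ] F [ 0.5 -0.7  0.6] M [-0.1   0.06 -0.04] w 0.929 q [-1.131  0.422  1.281  1.881 -0.444  1.165 -0.923]
[(array([271.04, 240.35]), 33.0), (array([260.36, 232.4 ]), 32.0)]
[[ 0.943  0.334  0.006]
 [ 0.334 -0.943  0.002]
 [ 0.006  0.001 -1.   ]]
[-0.08423111 -0.31891693 -0.01693088]
```

View pics/s14c.png

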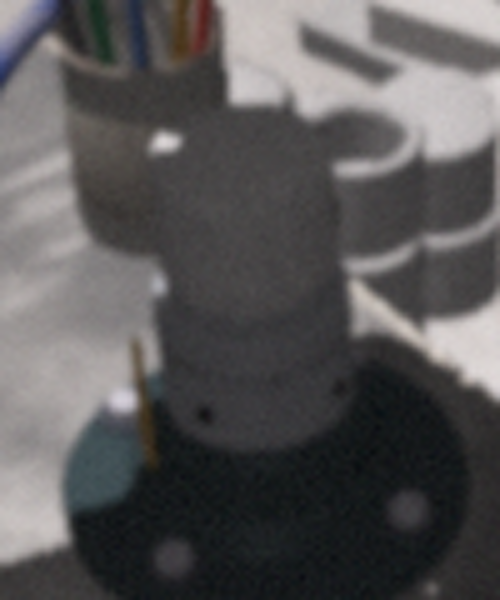

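```bash
python3 -m creep '[{"translation":[0,0,0],"rot":[0,0,-5],"jaw":0.085},{"translation":[0,0,0],"rot":[0,0,-5],"jaw":0.085},{"translation":[0,0,0],"rot":[0,0,-5],"jaw":0.085},{"translation":[-0.02,-0.005,0],"rot":[0,0,-5],"jaw":0.085},{"translation":[-0.02,-0.005,0],"rot":[0,0,-5],"jaw":0.085},{"translation":[-0.02,-0.005,0],"rot":[0,0,-5],"jaw":0.085},{"translation":[-0.02,-0.01,0],"rot":[0,0,-5],"jaw":0.085},{"translation":[-0.02,-0.01,0],"rot":[0,0,-5],"jaw":0.085},{"translation":[-0.02,-0.01,0],"rot":[0,0,0],"jaw":0.085},{"translation":[0,0,0],"rot":[0,0,0],"jaw":0.085}]'
python3 - <<'E'
from h import *
s=st();i=shot('top','t15');j=shot('scene','s15')[:,:,::-1]
cv2.imwrite('pics/s15c.png',cv2.resize(j[150:270,220:320],(500,600),interpolation=2))
E
```

```text
clock: 19.72
position: [0.3852, -0.0024, 0.2284]
ee_rot: [-2.722, -1.55, -0.003]
force: [-0.7, -0.5, -0.6]
width: 0.923
t19.72 p [ 0.3852 -0.0024  0.2284] R [-2.722 -1.55  -0.003] F [-0.7 -0.5 -0.6] M [-0.1   0.13 -0.01] w 0.923 q [-1.364 -0.133  1.191  2.131  0.13   1.065 -0.774]
```

View pics/t15.png

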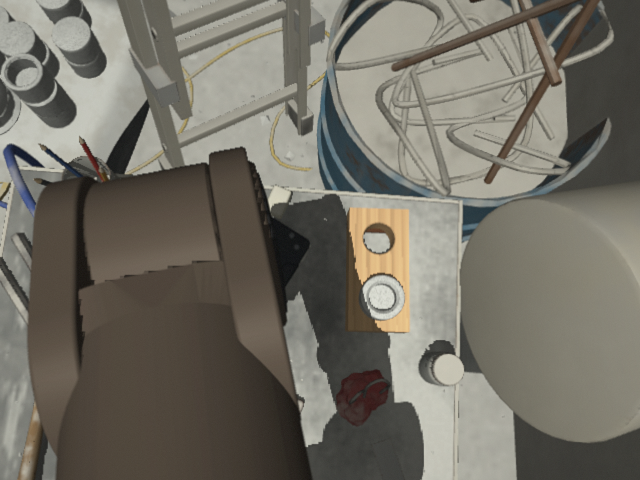

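View pics/s15c.png

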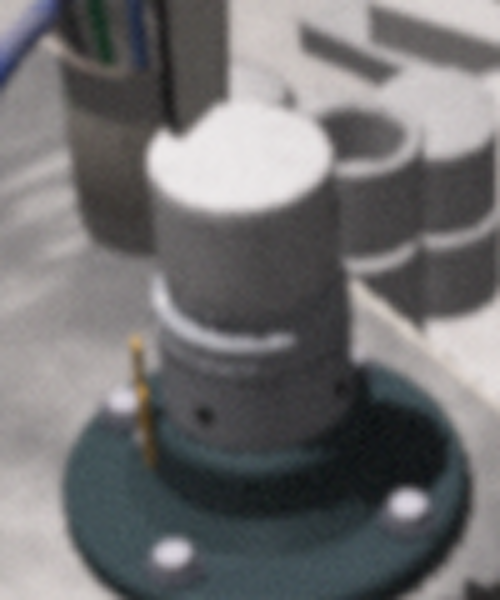

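```bash
python3 -m creep '[{"translation":[0,0,0],"rot":[0,0,-6],"jaw":0.085},{"translation":[0,0,0],"rot":[0,0,-6],"jaw":0.085},{"translation":[0,0,0],"rot":[0,0,-6],"jaw":0.085},{"translation":[0,0,0],"rot":[0,0,-6],"jaw":0.085},{"translation":[0,0,0],"rot":[0,0,-6],"jaw":0.085},{"translation":[0,0,0],"rot":[0,0,-6],"jaw":0.085},{"translation":[0,0,0],"rot":[0,0,-6],"jaw":0.085},{"translation":[0,0,0],"rot":[0,0,0],"jaw":0.085}]'
python3 - <<'E'
from h import *
s=st();R=Ro.from_rotvec(s['ee_rot']).as_matrix();print(R.T@(np.array([.27,.44,.23])-s['position'])/13)
E
```

```text
clock: 20.48
position: [0.3891, 0.0007, 0.2294]
ee_rot: [1.979, 2.438, -0.003]
force: [-0.1, -0.5, 0.2]
width: 0.924
t20.48 p [0.3891 0.0007 0.2294] R [ 1.979  2.438 -0.003] F [-0.1 -0.5  0.2] M [-0.07  0.06 -0.03] w 0.924 q [-1.534 -0.221  1.272  2.126  0.24   1.095 -0.175]
[ 0.0349555  -0.00202842 -0.00013258]
```

```bash
python3 -m creep '[{"translation":[0.02,-0.001,0],"rot":[0,0,0],"jaw":0.085},{"translation":[0.035,-0.002,0],"rot":[0,0,0],"jaw":0.085},{"translation":[0.035,-0.002,0],"rot":[0,0,0],"jaw":0.085},{"translation":[0.035,-0.002,0],"rot":[0,0,0],"jaw":0.085},{"translation":[0.035,-0.002,0],"rot":[0,0,0],"jaw":0.085},{"translation":[0.035,-0.002,0],"rot":[0,0,0],"jaw":0.085},{"translation":[0.035,-0.002,0],"rot":[0,0,0],"jaw":0.085},{"translation":[0.035,-0.002,0],"rot":[0,0,0],"jaw":0.085},{"translation":[0.035,-0.002,0],"rot":[0,0,0],"jaw":0.085},{"translation":[0.035,-0.002,0],"rot":[0,0,0],"jaw":0.085},{"translation":[0.035,-0.002,0],"rot":[0,0,0],"jaw":0.085},{"translation":[0.03,0,0],"rot":[0,0,0],"jaw":0.085}]'
python3 - <<'E'
from h import *
s=st();t=shot('top','t16')[:,:,::-1]
cv2.imwrite('pics/t16c.png',cv2.resize(t[200:290,150:270],(800,600),interpolation=0))
E
```

```text
clock: 21.48
position: [0.2869, 0.391, 0.2274]
ee_rot: [1.988, 2.431, -0.004]
force: [-0.6, -0.6, 0.7]
width: 0.928
t21.48 p [0.2869 0.391  0.2274] R [ 1.988  2.431 -0.004] F [-0.6 -0.6  0.7] M [-0.14  0.02 -0.02] w 0.928 q [-1.763  0.233  0.881  1.925 -0.202  1.078 -0.598]
```

View pics/t16c.png

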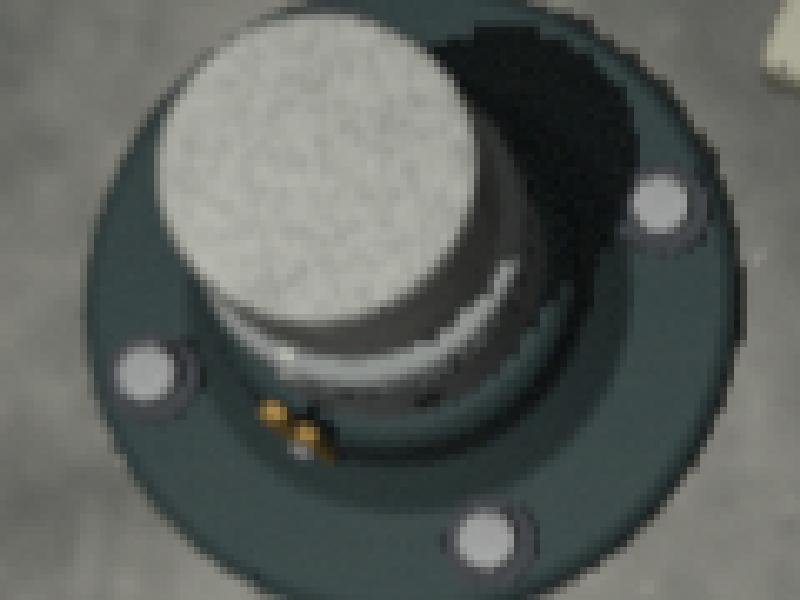

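View pics/t16.png

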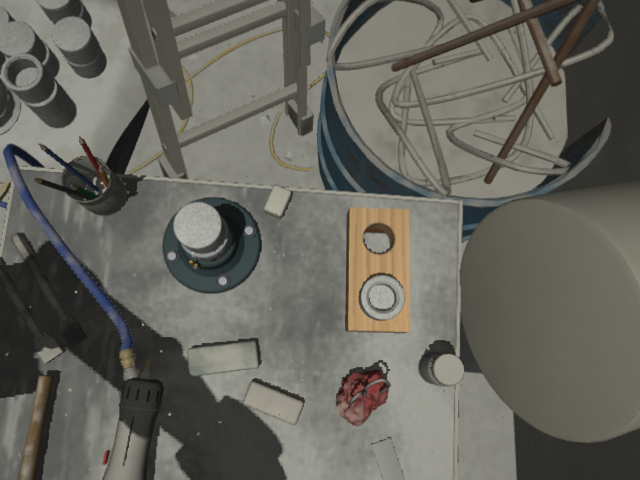

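```bash
python3 - <<'E'
from h import *
B=[(150+a/4-.4,180+b/4-.4) for a,b in((195,103),(397,202),(290,404),(90,302))]
P=np.array([atz('top',b,.018)[:2] for b in B]);c=P.mean(0);print(c)
for p in P: d=p-c;print(np.hypot(*d),np.degrees(np.arctan2(d[1],d[0])))
t=cv2.imread('pics/t16.png').astype(float);g=t[250:256,188:198].min(2);print(g.astype(int))
w=np.clip(g-175,0,None);xs,ys=np.meshgrid(range(188,198),range(250,256));px=((w*xs).sum()/w.sum(),(w*ys).sum()/w.sum())
for ax in([.5021,.0587],c):
  for q,z in((px,.098),((190.5,261.5),.083)):
    d=atz('top',q,z)[:2]-ax;print(np.round(q,2),np.hypot(*d).round(4),np.degrees(np.arctan2(d[1],d[0])).round(2))
# cap top center -> home?
for zz in(.163,.154+.0): print('cap',zz,atz('top',(150+317/6.667-.5,200+167/6.667-.5),zz))
E
```

```text
[0.50378711 0.05918921]
0.06074893210847277 20.83377096845876
0.06039258910704417 -69.65101279839698
0.060485312249324914 -160.05137181474532
0.0594565327303539 110.60235499015495
[[137 116  93  77  69  64  63  63  64  66]
 [138 138 128 117 108  87  78  65  63  63]
 [116 132 142 150 159 147 114  95  87  73]
 [ 78 103 127 147 169 173 141 130 125 114]
 [ 56  69  94 118 137 148 143 142 143 142]
 [ 55  58  65  93 123 132 130 131 138 141]]
[nan nan] nan nan
[190.5 261.5] 0.0413 155.25
[nan nan] nan nan
[190.5 261.5] 0.0426 156.79
cap 0.163 [0.50039974 0.05732464 0.163     ]
cap 0.154 [0.50228033 0.05878745 0.154     ]<stdin>:6: RuntimeWarning: invalid value encountered in scalar divide
```

```bash
python3 - <<'E'
from h import *
i=optics.get_image('scene');print(holes(i)[:2])
for c in('top','scene'):
  for n in('bowl_arbor_mid','wax_block'): print(c,n,[(np.round(r['location'],1),round(r['score'],2)) for r in optics.pinpoint(c,n)[:1]])
st();print(arm.sign_off())
E
```

```text
[(array([260.61, 232.82]), 39.0), (array([250.97, 233.66]), 34.0)]
top bowl_arbor_mid [(array([377. , 296.7]), 0.95)]
top wax_block [(array([278.2, 206.6]), 0.97)]
scene bowl_arbor_mid [(array([332.4, 328.9]), 0.94)]
scene wax_block [(array([338. , 257.9]), 0.92)]
t21.78 p [0.2888 0.3871 0.2284] R [ 1.989  2.43  -0.003] F [0.2 0.9 0. ] M [-0.08  0.03  0.05] w 0.93 q [-1.761  0.227  0.884  1.929 -0.197  1.078 -0.596]
the job is handed in; nothing more can be done
None
```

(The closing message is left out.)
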